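Fill the table caddy with the cruet set, not the cleaning bottles

TASK

Fill the wooden table caddy for dinner: stand the salt shaker in its white cup, the pepper shaker in the black cup, the green oil bottle in the green cup and the red vinegar bottle in the red cup, each upright on the bottom of its cup. Set them down gently, without dropping them or knocking them over, and leave the blue-capped scouring shaker and the blue washing-up bottle standing where they are.

Things in the scene. Friction and masses are not known exactly. Their poses are not given: they have to be found in the camera images.
- salt_shaker: Salt shaker: off-white body, plain steel cap. Round, 40 mm in diameter, 80 mm tall: straight side to 64 mm, cap as wide to 72 mm, then narrowing to 26 mm. About 150 g, upright on the counter. Origin: centre of the underside, z up its axis. All six stand 100 mm or more apart (centres) beside the caddy; mug and bowl 115 mm off, teaspoon and egg timer (under 23 mm high) nearer.
- pepper_shaker: Pepper shaker: black body and black cap. Round, 40 mm in diameter, 80 mm tall: straight side to 64 mm, cap as wide to 72 mm, then narrowing to 26 mm. About 150 g, upright on the counter. Origin: centre of the underside, z up its axis. 
- oil_bottle: Oil bottle: olive green with a black stopper. Round, 48 mm in diameter up to 82 mm, shoulder to a 22 mm neck at 96 mm, 26 mm stopper up to 115 mm (overall height). About 220 g, upright on the counter. Origin: centre of the underside, z up its axis. 
- vinegar_bottle: Vinegar bottle: dark red with a black stopper. Round, 48 mm in diameter up to 82 mm, shoulder to a 22 mm neck at 96 mm, 26 mm stopper up to 115 mm (overall height). About 220 g, upright on the counter. Origin: centre of the underside, z up its axis. 
- scouring_shaker: Scouring powder shaker, a look-alike of the salt shaker that is to be left alone: off-white body, blue cap. Round, 40 mm in diameter, 80 mm tall: straight side to 64 mm, cap as wide to 72 mm, then narrowing to 26 mm. About 150 g, upright on the counter. Origin: centre of the underside, z up its axis. 
- soap_bottle: Washing-up liquid bottle, a look-alike of the oil and vinegar bottles that is to be left alone: blue with a white stopper. Round, 48 mm in diameter up to 82 mm, shoulder to a 22 mm neck at 96 mm, 26 mm stopper up to 115 mm (overall height). About 220 g, upright on the counter. Origin: centre of the underside, z up its axis. 
- cup_white: White cup: open, round, low; one of four fixed in a wooden caddy, 2 by 2, 90 mm apart, colours shuffled. Outer diameter 74 mm, inner 68, rim 12 mm and inner floor 4 mm above its underside. Origin: centre of the underside (6 mm above the counter), z up. Caddy: 180 mm square, fixed, walls 24 mm high, low handles to 34 mm on two sides.
- cup_black: Black cup: open, round, low; one of four fixed in a wooden caddy, 2 by 2, 90 mm apart, colours shuffled. Outer diameter 74 mm, inner 68, rim 12 mm and inner floor 4 mm above its underside. Origin: centre of the underside (6 mm above the counter), z up. Caddy: 180 mm square, fixed, walls 24 mm high, low handles to 34 mm on two sides.
- cup_green: Green cup: open, round, low; one of four fixed in a wooden caddy, 2 by 2, 90 mm apart, colours shuffled. Outer diameter 74 mm, inner 68, rim 12 mm and inner floor 4 mm above its underside. Origin: centre of the underside (6 mm above the counter), z up. Caddy: 180 mm square, fixed, walls 24 mm high, low handles to 34 mm on two sides.
- cup_red: Red cup: open, round, low; one of four fixed in a wooden caddy, 2 by 2, 90 mm apart, colours shuffled. Outer diameter 74 mm, inner 68, rim 12 mm and inner floor 4 mm above its underside. Origin: centre of the underside (6 mm above the counter), z up. Caddy: 180 mm square, fixed, walls 24 mm high, low handles to 34 mm on two sides.
Mind the look-alikes: they are no part of the job. Several things look just like the vinegar_bottle: the one meant starts nearest to the robot's base.

How it is judged (in metres and radians):
At the end, for the whole second after the job is handed in: Salt in the white cup, pepper in the black, oil in the green, vinegar in the red: each within 16 mm of the cup's centre, standing on its floor (underside < 8 mm above the cup's), upright within 0.1 rad, at rest; both blue look-alikes upright within 25 mm of where they stood (horizontal distance between salt_shaker and cup_white below 0.016 m and z of salt_shaker in the frame of cup_white between 0 and 0.008 m and angle between each of salt_shaker, pepper_shaker, oil_bottle, vinegar_bottle, scouring_shaker, soap_bottle's own z axis and vertical below 0.1 rad and linear speed of each of salt_shaker, pepper_shaker, oil_bottle, vinegar_bottle below 0.02 m/s and horizontal distance between pepper_shaker and cup_black below 0.016 m and z of pepper_shaker in the frame of cup_black between 0 and 0.008 m and horizontal distance between oil_bottle and cup_green below 0.016 m and z of oil_bottle in the frame of cup_green between 0 and 0.008 m and horizontal distance between vinegar_bottle and cup_red below 0.016 m and z of vinegar_bottle in the frame of cup_red between 0 and 0.008 m and distance of each of scouring_shaker, soap_bottle from where it was at the start of the episode below 0.025 m); the robot touches nothing.
It fails at once if a cruet is tipped over (angle between any of salt_shaker, pepper_shaker, oil_bottle, vinegar_bottle's own z axis and vertical above 0.9 rad).
It fails at once if a cruet is dropped (faster than 0.7 m/s with no finger on it) ((contact force between salt_shaker and the fingers below 0.01 N and linear speed of salt_shaker above 0.7 m/s) or (contact force between pepper_shaker and the fingers below 0.01 N and linear speed of pepper_shaker above 0.7 m/s) or (contact force between oil_bottle and the fingers below 0.01 N and linear speed of oil_bottle above 0.7 m/s) or (contact force between vinegar_bottle and the fingers below 0.01 N and linear speed of vinegar_bottle above 0.7 m/s)).
It fails at once if the scouring shaker is shifted by more than 25 mm or tipped (distance of scouring_shaker from where it was at the start of the episode above 0.025 m or angle between scouring_shaker's own z axis and vertical above 0.4 rad).
It fails at once if the soap bottle is shifted by more than 25 mm or tipped (distance of soap_bottle from where it was at the start of the episode above 0.025 m or angle between soap_bottle's own z axis and vertical above 0.4 rad).
It also fails if it takes over 120 s, if anything falls off the work surface, if the arm or the gripper's body presses on something with over 40 N, if the wrist force passes 120 N, or if a joint passes its speed limit or range.

ROBOT

A 6-joint arm with a two-finger parallel gripper is mounted at the origin on the work surface. World frame = base frame: x ahead of the robot, y to its left, z up, the work surface at z = 0. Lengths are in mm, angles in rad, forces in N, time in s.
With the tool pointing down it reaches from about 350 to 875 mm from the base axis. Payload 4.2 kg.
Tool frame: the origin (TCP) lies at the very end of the fingers, on their centre line; the grasp point (between the pads) lies 19 mm behind it (arm.grasp_offset is the distance from the TCP to the grasp point, in mm); z points along the fingers, y is the direction in which the jaws open and shut (so a half turn about z gives the same grasp; the last joint's range is limited). The gripper opens to 85 mm and grips with 20 to 120 N. Pads are 22 mm wide; open, the fingers measure 114 mm over their backs; the gripper's body (76 mm by 85 mm) begins 54 mm behind the grasp point. The pads swing forward as they close: fully open they stand 13 mm farther back than shut.
Start: joints at [1.455, 0.385, 0.008, 0, -1.194, -0.259], TCP at [228.771, 581.604, 211.012] pointing down, gripper open.
Joint ranges: [-3.14, 3.14], [-1.21, 2.06], [-1.07, 1.41], [-3.16, 2.05], [-2.99, -0.16], [-3.1, 3.1]. Speed limits (rad/s): [2.79, 2.79, 3.14, 3.14, 3.14, 3.14].

INTERFACE

Orientations are given as a unit quaternion [x, y, z, w].
In Python, from bench import arm gives the robot as it stands.
- The arm moves only by the tool arm_command, never from a script. Its argument "commands" is one flat list of numbers, 4 for each row, row after row: the shift along the tool's x, y, z in m, then the turn about the tool's z in degrees. In form: [tx, ty, tz, roll, tx, ty, tz, roll, ...]. A call has exactly 5 rows; each row shifts and turns the pose as measured when the row begins, along the tool's axes as they then stand; what a row does not reach is not made up. A row lasts 1/10 s, in which the tool goes at most 50 mm and 8.59 degrees, less where a joint would pass 70% of its speed; a pose out of reach is approached as far as the arm can. A call with a gripper value outside its range is refused whole. "jaw" is the opening, from 0 (shut) to 1 (fully open), set as the call begins (left out, the last holds). The fingers move at their own pace and stop on an object; the grip force is fixed at half the most. Time passes only in rows, so rows that do not move let the fingers close, or fill a call up. It gives the time, the measured TCP pose, the force and the opening at its end, in the units of the state.
- arm.read_state(): the state, without advancing time (a new reading comes with each control period).
- arm.get_image(name): name is "scene" or "top"; returns the picture (400x640x3 uint8, red, green, blue); there is no depth.
- arm.camera_info(name): a dict with "camera_matrix" (3x3 intrinsics, pixels), "world_from_camera" (4x4, takes a point from camera to world coordinates). Camera axes: x right, y down, z forward; pixel columns grow to the right and rows downward; lengths in mm; the calibration is good to about 2 mm. A picture is of the moment at which its call begins. camera_info takes no time and is no camera call.
- arm.job_done(): hands the job in, once; it reports no verdict.
Trained networks look in the newest picture that a camera, given by its name, has taken for a name from the list of things; names that differ only in an ending like _2 or _b are one class to them, and where a whole thing is asked for, a point or a joint stands for the part that bears it (a point fixed in the world has none). Each returns a list of dicts, best first, with "confidence" (0 to 1); they miss things now and then, are a little off and sometimes report something else, mostly with a low value. They report only what shows in the picture. A call takes as long as a camera call. They do not tell look-alikes from the thing itself.
- arm.regions_of(camera, target): "mask" (400x640 bool, what is visible of it).
- arm.place_of(camera, target): "centre" ([x, y, z] in mm, in the coordinates of the camera as it stood for that picture, good to about 4 mm: a listed point, or the origin of a listed thing).
The state is a dict: "clock": time; "joints": joint angles; "joint_vel": joint speeds; "joint_efforts": joint torques, N m; "position": TCP position; "ee_rot": TCP orientation; "contact_force": force on the tool from outside, world axes, zero at the start; "wrist_torque": the same for the moment, N m; "gripper_width": finger opening in mm.
Only numpy, scipy, OpenCV 4.12 (cv2) and the standard library are available. Lean on these libraries where they do the work, as an engineer would, in place of code of your own. Each camera call takes 0.05 s, during which the arm holds its last target.

## Working session

There is one attempt and no reset: what is moved stays moved. The work goes in short steps, Python scripts to look and compute and a tool call to move; the robot and the scene stay as the last step left them, time stands still between calls to the robot, and variables do not carry over. Pictures are saved under pics/ and viewed, and the job is handed in when it is done.

Besides the shell and the picture viewer there is one more tool, called by a JSON object that holds its "name" and its "arguments", one argument or row to a line. arm_command: Moves the arm, as the interface text tells. Its arguments: {"type":"object","properties":{"commands":{"type":"array"},"jaw":{"type":"number"}},"required":["commands"]}

```bash
mkdir -p pics; ls; python3 - <<'E'
from bench import arm
import cv2
s=arm.read_state(); print(s)
for n in("scene","top"):
    im=arm.get_image(n); cv2.imwrite(f"pics/{n}0.png",im[:,:,::-1])
    print(arm.camera_info(n))
E
```

```text
pics
{'clock': 0.0, 'joints': array([ 1.45460242e+00,  3.85562798e-01,  6.60863344e-03, -5.09739617e-04,
       -1.19398930e+00, -2.58623122e-01]), 'joint_vel': array([-8.76300455e-05,  2.77257507e-03,  4.61772128e-04, -1.84560511e-03,
       -5.76452452e-04, -3.91137552e-04]), 'joint_efforts': array([ 6.38580082e-05, -3.92292273e+01,  1.88401276e+01,  4.18616831e+00,
       -4.60582698e-03, -5.84176803e-06]), 'position': array([228.55075279, 581.03057313, 209.90954038]), 'ee_rot': array([ 9.82472244e-01, -1.86405687e-01, -1.59898763e-04,  1.08770368e-03]), 'contact_force': array([-0.52352121,  0.50005514, -0.85517674]), 'wrist_torque': array([ 0.03034379, -0.03562085,  0.01238056]), 'gripper_width': 85.50067812554275}
{'camera_matrix': array([[443.87604021,   0.        , 319.30607004],
       [  0.        , 443.87604021, 200.57089814],
       [  0.        ,   0.        ,   1.        ]]), 'world_from_camera': array([[ 3.36000250e-01,  5.59155495e-01, -7.57924115e-01,
         1.46476895e+03],
       [ 9.41778368e-01, -1.88738854e-01,  2.78264533e-01,
        -3.91931906e+02],
       [ 1.25434145e-02, -8.07293489e-01, -5.90016852e-01,
         7.77816456e+02],
       [ 0.00000000e+00,  0.00000000e+00,  0.00000000e+00,
         1.00000000e+00]])}
{'camera_matrix': array([[425.53903368,   0.        , 319.6934158 ],
       [  0.        , 425.53903368, 202.87681085],
       [  0.        ,   0.        ,   1.        ]]), 'world_from_camera': array([[ 3.82722888e-03, -9.80785270e-01,  1.95052830e-01,
         2.74635776e+02],
       [-9.99980873e-01, -4.70135432e-03, -4.01872352e-03,
        -5.65884232e+01],
       [ 4.85851729e-03, -1.95033719e-01, -9.80784504e-01,
         1.42413818e+03],
       [ 0.00000000e+00,  0.00000000e+00,  0.00000000e+00,
         1.00000000e+00]])}
```

View pics/scene0.png

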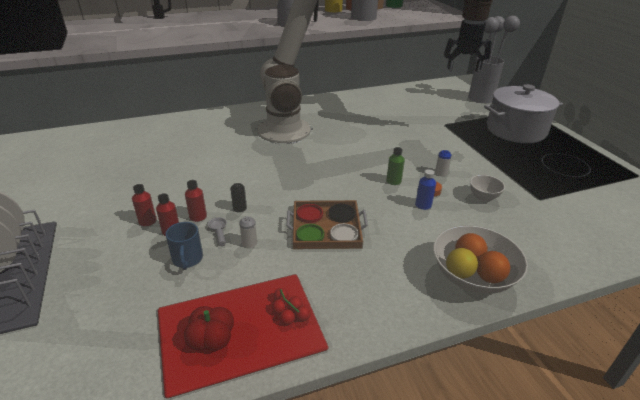

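View pics/top0.png

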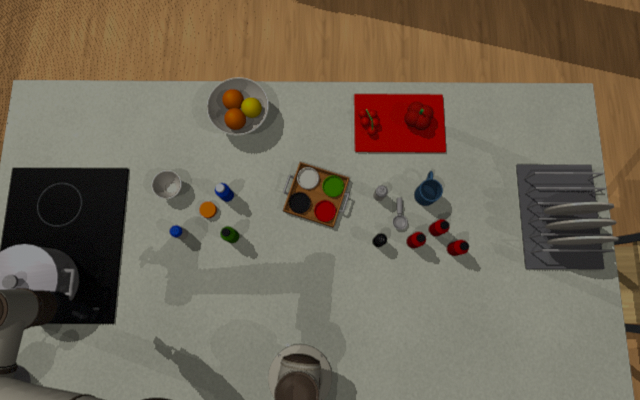

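The top picture shows the caddy at about (318,194). Right of it are the salt (381,191), the pepper (380,240) and three red bottles (416,240), (439,228), (458,248). Left of it are the oil (229,234), the soap (224,192) and the scouring shaker (176,231). Next I'll measure their positions.

```bash
cat > h.py <<'E'
from bench import arm
import numpy as np, cv2
def tow(cam,p):
    T=arm.camera_info(cam)["world_from_camera"]; return (T@np.r_[p,1])[:3]
def ray(cam,uv,z):
    i=arm.camera_info(cam);K=i["camera_matrix"];T=i["world_from_camera"]
    d=T[:3,:3]@np.linalg.inv(K)@np.r_[uv,1.]; o=T[:3,3]
    return o+d*(z-o[2])/d[2]
def proj(cam,P):
    i=arm.camera_info(cam);K=i["camera_matrix"];T=np.linalg.inv(i["world_from_camera"])
    p=K@(T@np.r_[P,1.])[:3]; return p[:2]/p[2]
E
python3 - <<'E'
from h import *
np.set_printoptions(precision=1,suppress=True)
for n in "salt_shaker pepper_shaker oil_bottle vinegar_bottle scouring_shaker soap_bottle cup_white cup_black cup_green cup_red".split():
    for c in ("top","scene"):
        for r in arm.place_of(c,n)[:5]:
            w=tow(c,r["centre"]); print(n,c,round(r["confidence"],2),w,proj(c,w))
E
```

```text
salt_shaker top 0.71 [ 583.3 -263.7    2.4] [378.6 195.7]
salt_shaker top 0.19 [585.  253.1  -0.2] [227.5 194.7]
salt_shaker scene 0.57 [ 584.1 -261.6    0.4] [249.5 242.8]
pepper_shaker top 0.44 [ 422.2 -260.1   -2.1] [378.4 242.9]
pepper_shaker scene 0.9 [ 431.7 -256.1    3.7] [239.8 208.1]
oil_bottle top 0.55 [441.3 230.4  -0.7] [232.3 236.6]
oil_bottle top 0.23 [ 621.  -107.5    3.1] [332.9 184.7]
oil_bottle scene 0.56 [443.9 232.1   6.2] [393.7 179.8]
vinegar_bottle top 0.82 [ 469.3 -454.7    1.8] [435.9 229.1]
vinegar_bottle top 0.52 [ 404.6 -512.9   -0.7] [454.1 248.5]
vinegar_bottle top 0.51 [ 424.2 -372.4    3.7] [412.2 242.3]
vinegar_bottle scene 0.97 [ 428.8 -379.1   -1.1] [196.3 217.3]
vinegar_bottle scene 0.89 [ 470.  -454.8    3.9] [169.3 230.5]
vinegar_bottle scene 0.75 [ 409.1 -509.3   -0.2] [147.4 222.3]
scouring_shaker top 0.77 [450.7 396.6  -1.7] [183.1 233.6]
scouring_shaker top 0.63 [ 425.1 -259.5   -1.9] [378.2 242. ]
scouring_shaker scene 0.73 [580.8 258.4   4.2] [423.1 203.1]
scouring_shaker scene 0.53 [ 581.8 -263.2    0.3] [248.7 242.4]
soap_bottle top 0.8 [583.  256.1  -2. ] [226.7 195.3]
soap_bottle scene 0.88 [582.  257.2   1.7] [422.8 204.1]
cup_white top 0.78 [642.9 -19.7   8.5] [307.3 178. ]
cup_white scene 0.91 [643.2 -20.9   6.7] [343.2 235.6]
cup_black top 0.89 [562.4   7.6   7.2] [299.1 201.1]
cup_black scene 0.86 [557.6   7.3  11.5] [341.2 213.4]
cup_black scene 0.39 [442.9 231.7   4.1] [393.4 180.2]
cup_green top 0.69 [ 616.8 -107.2    5.2] [332.8 185.8]
cup_green scene 0.93 [ 617.4 -103.9    5.1] [310.6 236.6]
cup_red top 0.69 [527.4 -77.9   4.1] [324.2 211.5]
cup_red scene 0.67 [532.  -77.1   6.8] [309.9 215.3]
```

```bash
python3 - <<'E'
import cv2
im=cv2.imread("pics/top0.png")
cv2.imwrite("pics/t0a.png",cv2.resize(im[150:270,150:310],None,fx=5,fy=5,interpolation=cv2.INTER_CUBIC))
cv2.imwrite("pics/t0b.png",cv2.resize(im[150:270,270:400],None,fx=5,fy=5,interpolation=cv2.INTER_CUBIC))
cv2.imwrite("pics/t0c.png",cv2.resize(im[150:270,360:490],None,fx=5,fy=5,interpolation=cv2.INTER_CUBIC))
E
```

```text
(no output)
```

View pics/t0b.png

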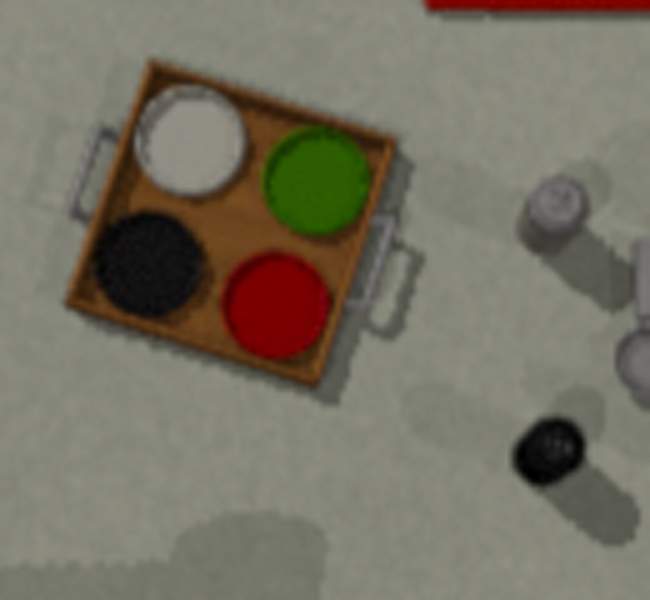

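View pics/t0c.png

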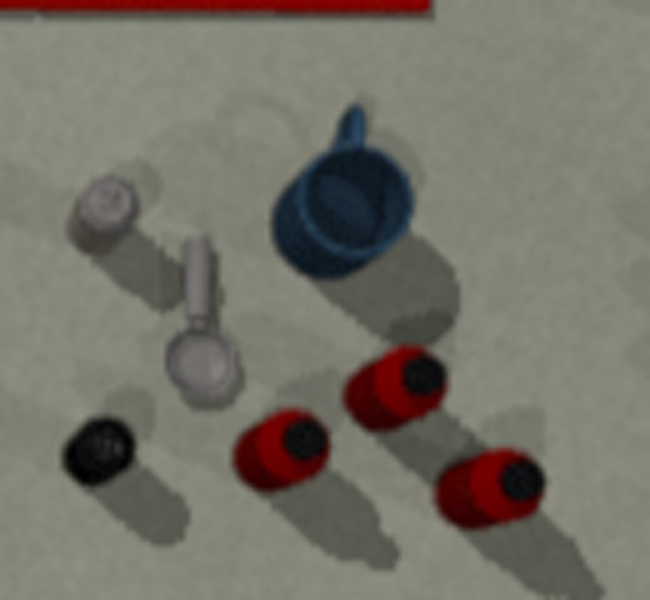

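View pics/t0a.png

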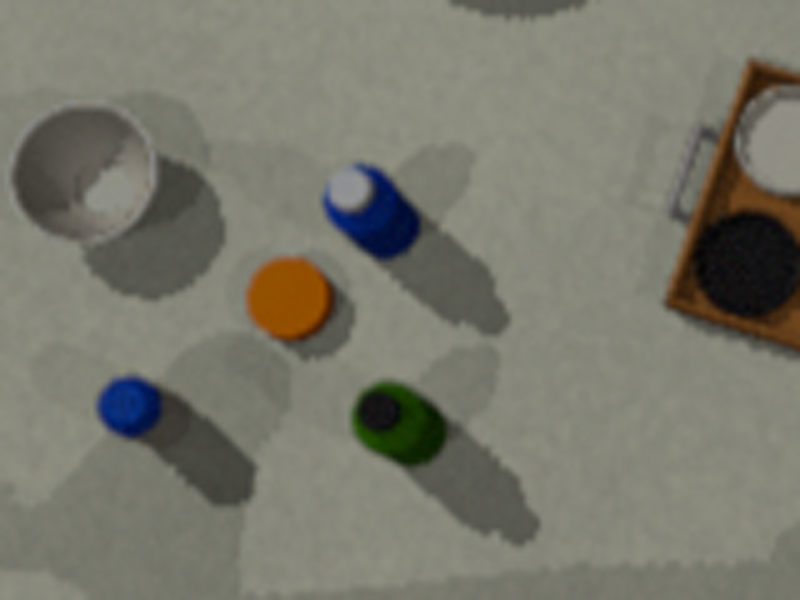

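```bash
python3 - <<'E'
from h import *
np.set_printoptions(precision=1,suppress=True)
f=lambda u,v,o:((u+.5)/5-.5+o[0],(v+.5)/5-.5+o[1])
for n,uv,z in [("salt",f(109,200,(360,150)),78),("pepper",f(105,444,(360,150)),78),("vin",f(305,438,(360,150)),115),("vin2",f(424,377,(360,150)),115),("vin3",f(522,480,(360,150)),115),
 ("oil",f(379,410,(150,150)),115),("soap",f(351,188,(150,150)),115),("scour",f(130,406,(150,150)),78),
 ("white",f(191,141,(270,150)),18),("green",f(318,181,(270,150)),18),("black",f(150,265,(270,150)),18),("red",f(277,306,(270,150)),18)]:
    print(n,ray("top",uv,z))
# network average for cups, fit square
A=np.array([[643,-20.3],[560,7.5],[617.1,-105.5],[529.7,-77.5]])
def fit(A):
    L=np.array([[45,45],[-45,45],[45,-45],[-45,-45]])
    c=A.mean(0); H=(L.T@(A-c)); t=np.arctan2(H[0,1]-H[1,0],H[0,0]+H[1,1])
    R=np.array([[np.cos(t),-np.sin(t)],[np.sin(t),np.cos(t)]])
    print(np.degrees(t)); print(L@R.T+c, A-(L@R.T+c))
fit(A)
B=np.array([ray("top",f(u,v,(270,150)),18)[:2] for u,v in [(191,141),(150,265),(318,181),(277,306)]]); fit(B)
# masks: min area circles for scene camera
for n in "salt_shaker pepper_shaker oil_bottle vinegar_bottle".split():
  for c in ("top","scene"):
    for r in arm.regions_of(c,n)[:3]:
        ys,xs=np.nonzero(r["mask"]); print(n,c,round(r["confidence"],2),len(xs),xs.min(),xs.max(),ys.min(),ys.max(),xs.mean(),ys.mean())
E
```

```text
salt [ 587.3 -262.3   78. ]
pepper [ 428.3 -255.9   78. ]
vin [ 428.3 -374.2  115. ]
vin2 [ 466.7 -449.9  115. ]
vin3 [ 402.9 -507.   115. ]
oil [443.  229.2 115. ]
soap [583.9 253.5 115. ]
scour [449.7 395.6  78. ]
white [641.2 -21.5  18. ]
green [ 613.6 -108.    18. ]
black [554.9   5.3  18. ]
red [527.2 -80.3  18. ]
-18.20249235823481
[[ 644.3  -20.3]
 [ 558.8    7.9]
 [ 616.1 -105.8]
 [ 530.6  -77.6]] [[-1.3 -0. ]
 [ 1.2 -0.4]
 [ 1.   0.3]
 [-0.9  0.1]]
-17.662226457004557
[[ 640.8  -21.9]
 [ 555.     5.4]
 [ 613.5 -107.6]
 [ 527.7  -80.3]] [[ 0.4  0.4]
 [-0.1 -0.1]
 [ 0.2 -0.4]
 [-0.5  0.1]]
salt_shaker top 0.58 195 372 387 185 201 379.57948717948716 192.73333333333332
salt_shaker top 0.54 208 169 187 225 238 178.12019230769232 231.5096153846154
salt_shaker scene 0.97 439 240 256 217 247 248.1753986332574 232.04328018223234
pepper_shaker top 0.69 168 372 386 233 246 379.1309523809524 239.52380952380952
pepper_shaker scene 0.58 380 231 246 183 211 238.31578947368422 196.92105263157896
oil_bottle top 0.68 260 220 238 226 242 228.9653846153846 234.1
oil_bottle scene 0.66 458 387 403 148 183 395.1026200873362 166.65065502183407
oil_bottle scene 0.26 652 185 206 180 221 195.01993865030676 201.92791411042944
vinegar_bottle top 0.83 230 407 425 231 246 416.04347826086956 239.2478260869565
vinegar_bottle top 0.72 298 428 448 219 236 438.1241610738255 227.41946308724832
vinegar_bottle top 0.54 287 446 468 239 255 457.23344947735194 247.18466898954705
vinegar_bottle scene 0.61 599 156 179 193 234 165.84474123539232 212.60601001669448
vinegar_bottle scene 0.57 643 185 206 180 221 195.22706065318818 202.04821150855366
```

```bash
cat > p.py <<'E'
import sys
from h import *
from scipy.spatial.transform import Rotation as Ro
def show(t=None,yaw=None):
    s=arm.read_state(); R=Ro.from_quat(s["ee_rot"]).as_matrix(); p=s["position"]
    ya=np.degrees(np.arctan2(R[1,0],R[0,0]))
    np.set_printoptions(precision=1,suppress=True)
    print("t",round(s["clock"],2),"pos",p,"yaw",round(ya,1),"tilt(z axis)",np.round(R[:,2],4),"F",s["contact_force"],"w",round(s["gripper_width"],1),"j",np.round(s["joints"],2))
    if t is not None:
        print("tool delta mm",R.T@(np.array(t)-p))
if __name__=="__main__":
    a=list(map(float,sys.argv[1:])); show(a[:3] if a else None)
E
python3 p.py 443 230 205
```

```text
t 1.5 pos [228.8 581.6 211. ] yaw -21.5 tilt(z axis) [ 0. -0. -1.] F [-0.3 -0.3 -0.7] w 85.4 j [ 1.4  0.4  0.   0.  -1.2 -0.3]
tool delta mm [328.1 248.8   6. ]
```

{"name": "arm_command", "arguments": {
  "commands": [0.033, 0.025, 0, 0, 0.033, 0.025, 0, 0, 0.033, 0.025, 0, 0, 0.033, 0.025, 0, 0, 0.033, 0.025, 0, 0],
  "jaw": 1
}}

```text
clock: 2.0
position: [337.7, 403.8, 209.8]
ee_rot: [0.983, -0.182, 0.0, -0.0]
contact_force: [0.2, -0.3, -0.3]
gripper_width: 85.4
```

```bash
python3 p.py 443 230 205
```

```text
t 2.0 pos [337.7 403.8 209.8] yaw -21.0 tilt(z axis) [ 0.  0. -1.] F [ 0.2 -0.3 -0.3] w 85.4 j [ 1.2  0.2 -0.2  0.  -1.1  0. ]
tool delta mm [160.5 124.6   4.7]
```

{"name": "arm_command", "arguments": {
  "commands": [0.034, 0.026, 0, 0, 0.034, 0.026, 0, 0, 0.034, 0.026, 0, 0, 0.034, 0.026, 0, 0, 0.026, 0.021, 0, 0]
}}

```text
clock: 2.5
position: [447.8, 221.2, 211.3]
ee_rot: [0.983, -0.181, 0.001, -0.002]
contact_force: [0.4, 0.3, 0.2]
gripper_width: 85.5
```

```bash
python3 p.py 443 230 47; python3 - <<'E'
from h import *
im=arm.get_image("scene"); cv2.imwrite("pics/s1.png",cv2.resize(im[80:260,340:500,::-1],None,fx=4,fy=3.3))
E
```

```text
t 2.5 pos [447.8 221.2 211.3] yaw -20.9 tilt(z axis) [ 0.  0. -1.] F [0.4 0.3 0.2] w 85.5 j [ 0.8  0.2 -0.3  0.  -1.1  0.4]
tool delta mm [ -8.   -5.7 164.3]
```

View pics/s1.png

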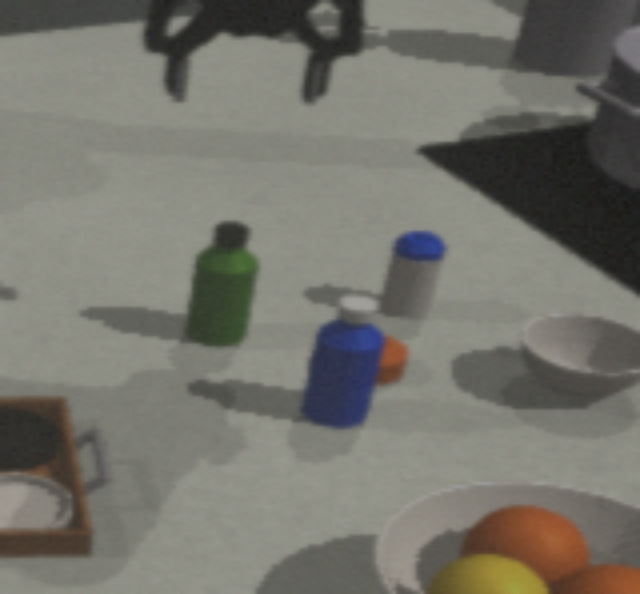

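The picture shows the open gripper above the green bottle (bottle at about (222,285) in this crop). I'll correct sideways, then descend.

{"name": "arm_command", "arguments": {
  "commands": [-0.004, -0.003, 0.01, 0, -0.004, -0.003, 0.03, 0, 0, 0, 0.03, 0, 0, 0, 0.015, 0, 0, 0, 0, 0]
}}

```text
clock: 3.05
position: [443.7, 227.6, 123.1]
ee_rot: [0.983, -0.184, 0.002, -0.003]
contact_force: [0.2, 0.7, 0.3]
gripper_width: 86.0
```

```bash
python3 p.py 443 230 47
```

```text
t 3.05 pos [443.7 227.6 123.1] yaw -21.3 tilt(z axis) [ 0.  0. -1.] F [0.2 0.7 0.3] w 86.0 j [ 0.8  0.3 -0.4  0.  -0.9  0.4]
tool delta mm [-1.8 -1.5 76.1]
```

{"name": "arm_command", "arguments": {
  "commands": [-0.002, -0.001, 0.02, 0, 0, 0, 0.02, 0, 0, 0, 0.02, 0, 0, 0, 0.012, 0, 0, 0, 0.003, 0]
}}

```text
clock: 3.55
position: [443.5, 235.4, 48.7]
ee_rot: [0.983, -0.181, 0.005, -0.006]
contact_force: [0.2, -0.0, 0.5]
gripper_width: 85.8
```

```bash
python3 p.py 443 230 47; python3 - <<'E'
from h import *
im=arm.get_image("scene"); cv2.imwrite("pics/s2.png",cv2.resize(im[80:220,340:480,::-1],None,fx=4,fy=4))
E
```

```text
t 3.55 pos [443.5 235.4  48.7] yaw -20.9 tilt(z axis) [ 0.  0. -1.] F [ 0.2 -0.   0.5] w 85.8 j [ 0.8  0.4 -0.5  0.  -0.7  0.4]
tool delta mm [1.5 5.3 1.7]
```

View pics/s2.png

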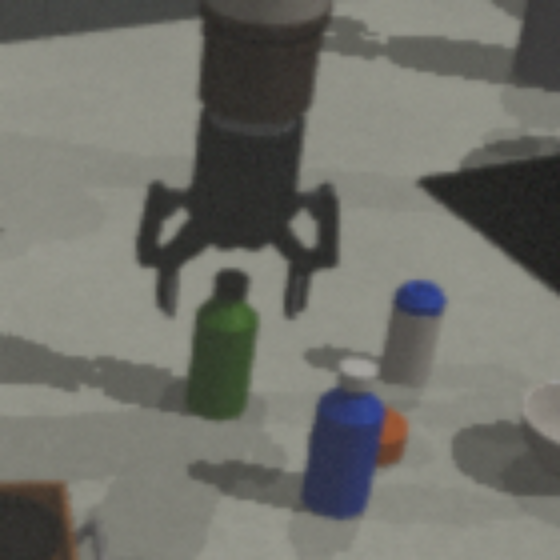

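```bash
sed -i 's/np.round(R\[:,2\],4)/np.array2string(R[:,2],precision=4)/; s/,np.round(s\["joints"\],2)/,np.array2string(s["joints"],precision=2)/' p.py; python3 p.py 443 230 47; python3 - <<'E'
from h import *
for y in (235-46,235+46):
  for z in(48,61): print(y,z,(proj("scene",[443+(-16 if y>235 else 16),y,z])-[340,80])*4)
E
```

```text
t 3.6 pos [443.6 235.5  48.9] yaw -20.9 tilt(z axis) [ 0.0114  0.0093 -0.9999] F [-0.3  1.  -0.6] w 85.7 j [ 0.81  0.36 -0.51  0.   -0.69  0.39]
tool delta mm [1.4 5.4 1.8]
189 48 [179.39883592 373.68706901]
189 61 [181.10682217 359.23403457]
281 48 [266.03711884 332.96889207]
281 61 [268.15991821 318.80812663]
```

```bash
python3 - <<'E'
from h import *
for s in (-48,48):
  for z in(48,61,66): print(s,z,(proj("scene",[443.6+.357*s,235.5+.934*s,z])-[340,80])*4)
for n,P in [("oil top",[443,230,115]),("oil bot",[443,230,0])]: print(n,(proj("scene",P)-[340,80])*4)
E
```

```text
-48 48 [162.57769514 351.84734727]
-48 61 [164.16036629 337.53687921]
-48 66 [164.77380803 331.99015617]
48 48 [286.34147701 354.63552318]
48 61 [288.61775182 340.32995227]
48 66 [289.50003873 334.78509538]
oil top [227.73297008 278.51329218]
oil bot [210.93148787 405.54725291]
```

```bash
python3 - <<'E'
from h import *
a=arm.get_image("scene")[100:200,350:450,::-1]; b=arm.get_image("top")[180:280,180:280,::-1]
cv2.imwrite("pics/s3.png",np.hstack([cv2.resize(a,None,fx=4,fy=4),cv2.resize(b,None,fx=4,fy=4)]))
for s in (-48,48):
  for z in(48,61,66): print(s,z,(proj("top",[443.6+.357*s,235.5+.934*s,z])-[180,180])*4)
E
```

```text
-48 48 [245.89001496 237.62697721]
-48 61 [243.04736937 235.83090371]
-48 66 [241.93985863 235.13114335]
48 48 [137.25740082 195.11987803]
48 61 [133.41824031 192.9370282 ]
48 66 [131.92257038 192.08662799]
```

View pics/s3.png

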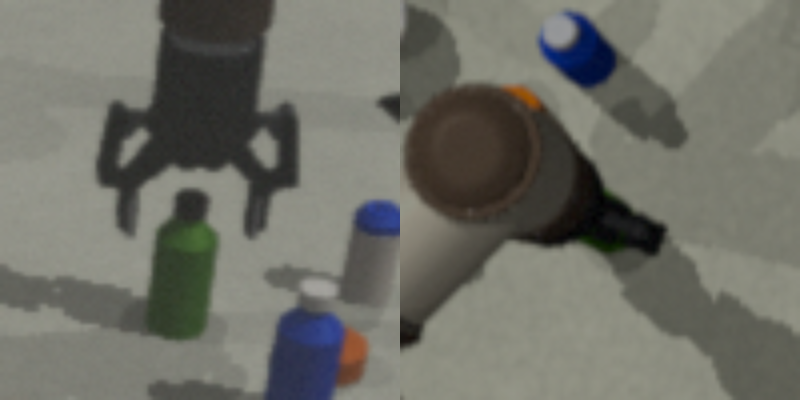

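```bash
python3 - <<'E'
from h import *
T=arm.camera_info("scene")
for name,uv,x in [("tipL",(350+128/4,100+233/4),443.6-17),("tipR",(350+252/4,100+235/4),443.6+17),("bodyfront",(350+190/4,100+166/4),443+40),("bodyctr",(350+190/4,100+166/4),443),("bottle shoulder L",(350+157/4,100+245/4),443)]:
    i=T;K=i["camera_matrix"];M=i["world_from_camera"]
    d=M[:3,:3]@np.linalg.inv(K)@np.r_[uv,1.]; o=M[:3,3]
    print(name,(o+d*(x-o[0])/d[0]).round(1))
E
```

```text
tipL [426.6 191.6  82.9]
tipR [460.6 279.8  83.7]
bodyfront [483.  204.  167.8]
bodyctr [443.  228.3 143. ]
bottle shoulder L [443.  208.5  78.3]
```

```bash
python3 - <<'E'
from h import *
print(getattr(arm,"grasp_offset",None))
R=[.366,.931]
for s in(-48,48):
  for z in (211,224,245): print(s,z,(proj("scene",[228.8+.366*s,581.6+.931*s,z])-[430,0])*6)
im=cv2.imread("pics/scene0.png")[0:90,430:520]; cv2.imwrite("pics/s0c.png",cv2.resize(im,None,fx=6,fy=6))
for s in(-48,48):
  for z in (211,224,245): print(s,z,(proj("scene",[447.8+.36*s,221.2+.931*s,z])-[340,80])*[4,3.3])
E
```

```text
18.700000000000003
-48 211 [106.4580221  480.82717957]
-48 224 [110.59081198 459.01214415]
-48 245 [117.35479694 423.30827934]
48 211 [273.18991525 484.80191237]
48 224 [278.16137623 462.98171713]
48 245 [286.29810569 427.26887013]
-48 211 [168.60686818 136.24377565]
-48 224 [170.35469625 122.54637672]
-48 245 [173.22319035 100.06652938]
48 211 [302.23528406 138.79304302]
48 224 [304.79358546 125.09676628]
48 245 [308.99227883 102.61838811]
```

View pics/s0c.png

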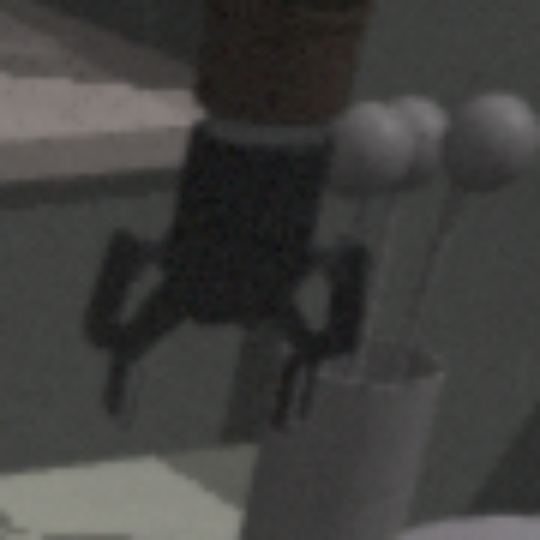

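{"name": "arm_command", "arguments": {
  "commands": [0.001, 0.003, 0, 0, 0, 0.002, 0.002, 0, 0, 0, 0.002, 0, 0, 0, 0.002, 0, 0, 0, 0.001, 0]
}}

```text
clock: 4.2
position: [445.0, 231.9, 45.7]
ee_rot: [0.983, -0.181, 0.007, -0.009]
contact_force: [0.6, -0.2, 0.1]
gripper_width: 85.0
```

```bash
python3 p.py 443 230 30; python3 - <<'E'
from h import *
a=arm.get_image("scene")[100:200,350:450,::-1]; b=arm.get_image("top")[180:280,180:280,::-1]
cv2.imwrite("pics/s4.png",np.hstack([cv2.resize(a,None,fx=4,fy=4),cv2.resize(b,None,fx=4,fy=4)]))
E
```

```text
t 4.2 pos [445.  231.9  45.7] yaw -20.9 tilt(z axis) [ 0.018   0.0155 -0.9997] F [ 0.6 -0.2  0.1] w 85.0 j [ 0.81  0.36 -0.52  0.   -0.66  0.4 ]
tool delta mm [-1.4  2.8 15.6]
```

View pics/s4.png

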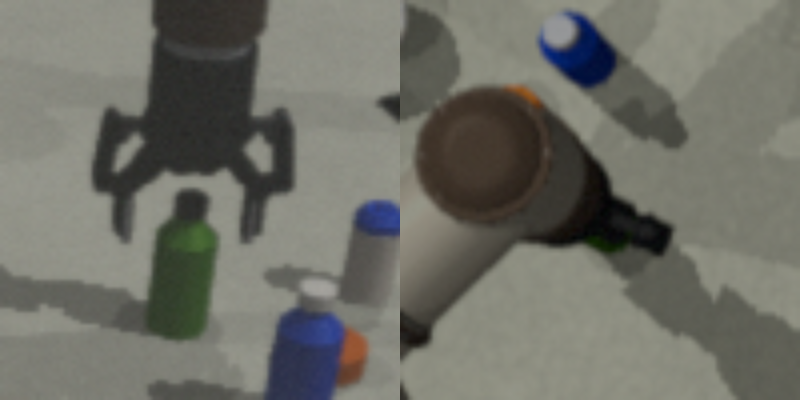

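{"name": "arm_command", "arguments": {
  "commands": [0, 0, 0, 0, 0, 0, 0, 0, 0, 0, 0, 0, 0, 0, 0, 0, 0, 0, 0, 0]
}}

```text
clock: 4.8
position: [445.1, 232.0, 45.6]
ee_rot: [0.983, -0.181, 0.007, -0.009]
contact_force: [0.8, 0.1, -0.2]
gripper_width: 85.1
```

```bash
python3 p.py 443 230 30
```

```text
t 4.8 pos [445.1 232.   45.6] yaw -20.8 tilt(z axis) [ 0.0178  0.0151 -0.9997] F [ 0.8  0.1 -0.2] w 85.1 j [ 0.81  0.36 -0.52  0.   -0.66  0.4 ]
tool delta mm [-1.4  2.9 15.5]
```

{"name": "arm_command", "arguments": {
  "commands": [-0.001, 0.002, 0.002, 0, -0.001, 0.001, 0.002, 0, 0, 0, 0.003, 0, 0, 0, 0.002, 0, 0, 0, 0, 0]
}}

```text
clock: 5.3
position: [441.8, 229.7, 35.5]
ee_rot: [0.983, -0.181, 0.007, -0.009]
contact_force: [0.6, -0.8, -0.7]
gripper_width: 85.1
```

```bash
python3 p.py 443 230 30; python3 - <<'E'
from h import *
a=arm.get_image("scene")[100:200,350:450,::-1]; b=arm.get_image("top")[180:280,180:280,::-1]
cv2.imwrite("pics/s5.png",np.hstack([cv2.resize(a,None,fx=4,fy=4),cv2.resize(b,None,fx=4,fy=4)]))
E
```

```text
t 5.3 pos [441.8 229.7  35.5] yaw -20.9 tilt(z axis) [ 0.0174  0.0148 -0.9997] F [ 0.6 -0.8 -0.7] w 85.1 j [ 0.81  0.37 -0.54  0.   -0.64  0.4 ]
tool delta mm [ 1.  -0.6  5.5]
```

View pics/s5.png

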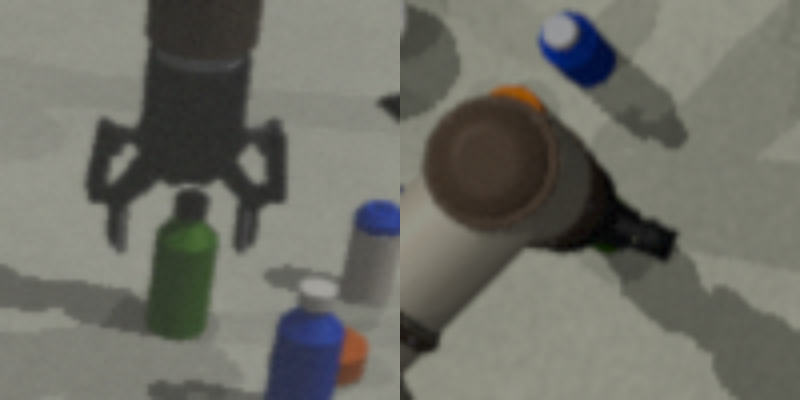

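{"name": "arm_command", "arguments": {
  "commands": [0.001, 0, 0.002, 0, 0, 0, 0.002, 0, 0, 0, 0.002, 0, 0, 0, 0.001, 0, 0, 0, 0, 0]
}}

```text
clock: 5.9
position: [443.4, 229.8, 28.3]
ee_rot: [0.983, -0.181, 0.008, -0.009]
contact_force: [0.1, 1.1, -0.0]
gripper_width: 85.5
```

```bash
python3 p.py 443 230 25; python3 - <<'E'
from h import *
a=arm.get_image("scene")[100:200,350:450,::-1]; b=arm.get_image("top")[180:280,180:280,::-1]
cv2.imwrite("pics/s6.png",np.hstack([cv2.resize(a,None,fx=4,fy=4),cv2.resize(b,None,fx=4,fy=4)]))
E
```

```text
t 5.9 pos [443.4 229.8  28.3] yaw -20.8 tilt(z axis) [ 0.0182  0.0155 -0.9997] F [ 0.1  1.1 -0. ] w 85.5 j [ 0.81  0.39 -0.54  0.   -0.62  0.4 ]
tool delta mm [-0.5  0.   3.3]
```

View pics/s6.png

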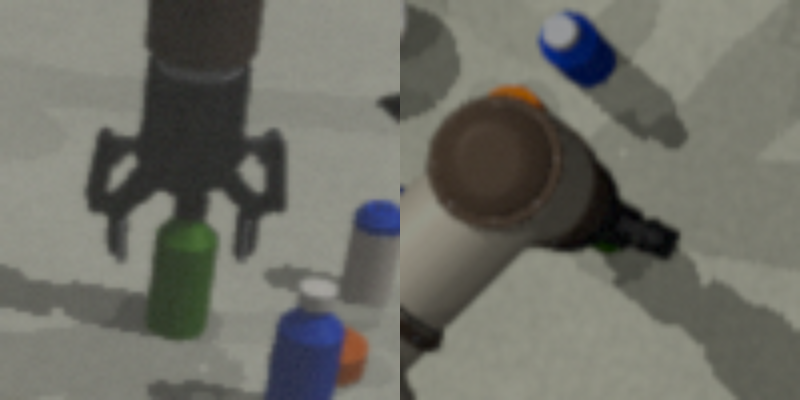

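{"name": "arm_command", "arguments": {
  "commands": [0, 0, 0.001, 0, 0, 0, 0.001, 0, 0, 0, 0.001, 0, 0, 0, 0.001, 0, 0, 0, 0, 0]
}}

```text
clock: 6.5
position: [443.6, 230.1, 24.3]
ee_rot: [0.983, -0.181, 0.008, -0.01]
contact_force: [-0.2, 0.1, -0.0]
gripper_width: 85.3
```

{"name": "arm_command", "arguments": {
  "commands": [0, 0, 0, 0, 0, 0, 0, 0, 0, 0, 0, 0, 0, 0, 0, 0, 0, 0, 0, 0],
  "jaw": 0
}}

```text
clock: 7.0
position: [444.1, 230.5, 24.9]
ee_rot: [0.983, -0.181, 0.008, -0.01]
contact_force: [0.4, 0.4, 0.1]
gripper_width: 47.0
```

```bash
python3 p.py 443 230 25; python3 - <<'E'
from h import *
a=arm.get_image("scene")[100:200,350:450,::-1]; b=arm.get_image("top")[180:280,180:280,::-1]
cv2.imwrite("pics/s7.png",np.hstack([cv2.resize(a,None,fx=4,fy=4),cv2.resize(b,None,fx=4,fy=4)]))
E
```

```text
t 7.0 pos [444.1 230.5  24.9] yaw -20.8 tilt(z axis) [ 0.0199  0.0168 -0.9997] F [0.4 0.4 0.1] w 47.0 j [ 0.81  0.39 -0.55  0.   -0.61  0.4 ]
tool delta mm [-0.9  0.9 -0.1]
```

View pics/s7.png

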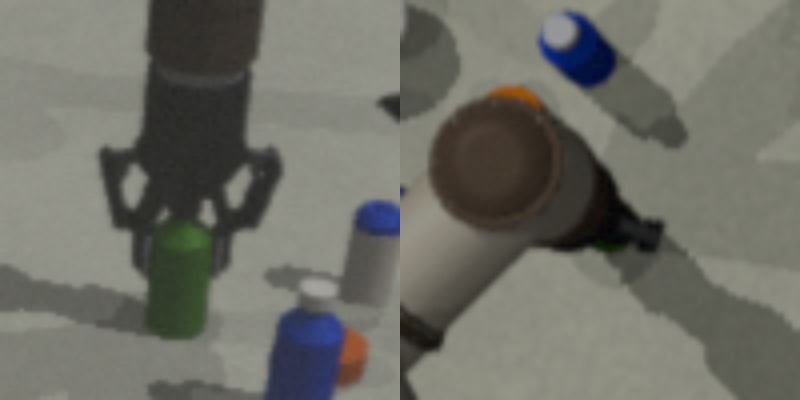

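{"name": "arm_command", "arguments": {
  "commands": [0, 0, -0.01, 0, 0, 0, -0.02, 0, 0, 0, -0.035, 0, 0, 0, -0.04, 0, 0, 0, -0.04, 0]
}}

```text
clock: 7.6
position: [435.9, 223.3, 168.2]
ee_rot: [0.983, -0.182, 0.001, -0.001]
contact_force: [1.2, 0.2, -1.9]
gripper_width: 46.9
```

```bash
python3 p.py 615 -107 185;python3 - <<'E'
from h import *
a=arm.get_image("scene")[60:200,320:480,::-1]
cv2.imwrite("pics/s8.png",cv2.resize(a,None,fx=4,fy=4))
E
```

```text
t 7.6 pos [435.9 223.3 168.2] yaw -21.0 tilt(z axis) [ 0.0023  0.0023 -1.    ] F [ 1.2  0.2 -1.9] w 46.9 j [ 0.81  0.19 -0.38  0.   -0.99  0.4 ]
tool delta mm [285.5 244.3 -17.2]
```

View pics/s8.png

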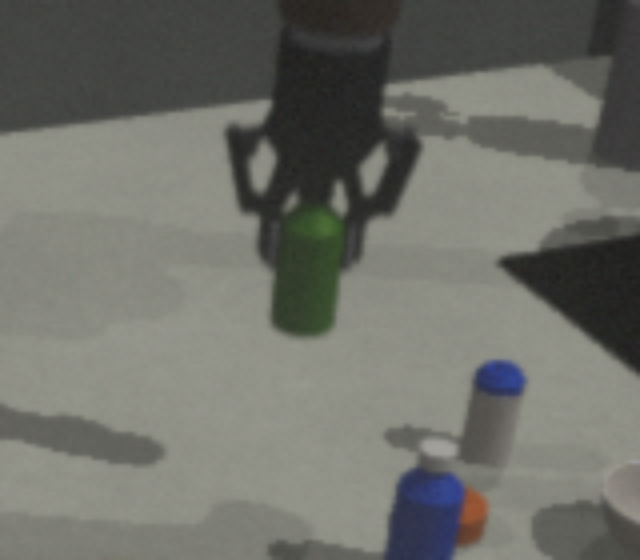

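{"name": "arm_command", "arguments": {
  "commands": [0.015, 0.013, -0.004, 0, 0.028, 0.024, -0.004, 0, 0.03, 0.026, -0.003, 0, 0.03, 0.026, -0.002, 0, 0.03, 0.026, -0.002, 0]
}}

```text
clock: 8.15
position: [523.6, 70.3, 195.5]
ee_rot: [0.984, -0.176, 0.008, -0.011]
contact_force: [1.7, 0.1, -1.8]
gripper_width: 47.0
```

{"name": "arm_command", "arguments": {
  "commands": [0.03, 0.026, 0, 0, 0.03, 0.026, 0, 0, 0.03, 0.026, 0, 0, 0.025, 0.021, 0, 0, 0.015, 0.013, 0, 0]
}}

```text
clock: 8.65
position: [606.8, -88.9, 193.5]
ee_rot: [0.984, -0.178, 0.006, -0.011]
contact_force: [-0.1, 0.9, -2.7]
gripper_width: 46.9
```

```bash
python3 p.py 615 -107 185
```

```text
t 8.65 pos [606.8 -88.9 193.5] yaw -20.5 tilt(z axis) [ 0.016   0.0193 -0.9997] F [-0.1  0.9 -2.7] w 46.9 j [ 0.11  0.37 -0.05 -0.02 -1.13  1.11]
tool delta mm [14.  14.3  8.3]
```

{"name": "arm_command", "arguments": {
  "commands": [0.007, 0.007, 0, 0, 0.006, 0.006, 0.01, 0, 0.001, 0.001, 0.02, 0, 0, 0, 0.02, 0, 0, 0, 0.01, 0]
}}

```text
clock: 9.15
position: [615.0, -107.6, 129.8]
ee_rot: [0.984, -0.18, 0.005, -0.012]
contact_force: [-0.4, 0.3, -2.7]
gripper_width: 46.9
```

```bash
python3 p.py 616 -106.5 36;python3 - <<'E'
from h import *
a=arm.get_image("scene")[150:270,260:390,::-1];b=arm.get_image("top")[130:250,260:390,::-1]
cv2.imwrite("pics/s9.png",np.hstack([cv2.resize(x,None,fx=3,fy=3,interpolation=2) for x in (a,b)]))
E
```

```text
t 9.15 pos [ 615.  -107.6  129.8] yaw -20.7 tilt(z axis) [ 0.0149  0.0208 -0.9997] F [-0.4  0.3 -2.7] w 46.9 j [ 0.08  0.44 -0.11 -0.02 -1.01  1.15]
tool delta mm [-0.1  0.9 93.8]
```

View pics/s9.png

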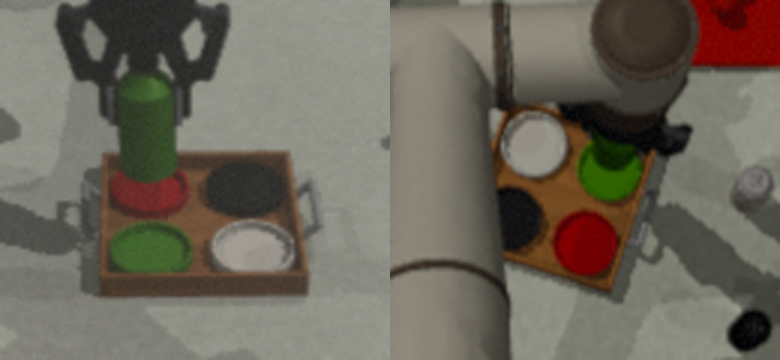

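{"name": "arm_command", "arguments": {
  "commands": [0, 0.001, 0.02, 0, 0, 0, 0.02, 0, 0, 0, 0.015, 0, 0, 0, 0.01, 0, 0, 0, 0, 0]
}}

```text
clock: 9.75
position: [619.4, -105.2, 68.6]
ee_rot: [0.984, -0.177, 0.01, -0.012]
contact_force: [0.2, 0.2, -2.4]
gripper_width: 47.1
```

```bash
python3 p.py 616 -106.5 36;python3 - <<'E'
from h import *
a=arm.get_image("scene")[150:270,260:390,::-1];b=arm.get_image("top")[130:250,260:390,::-1]
cv2.imwrite("pics/s10.png",np.hstack([cv2.resize(x,None,fx=3,fy=3,interpolation=2) for x in (a,b)]))
p=arm.read_state()["position"]
print((proj("scene",p+[-1,-.5,-24.9])-[260,150])*3,(proj("scene",[615,-107,10])-[260,150])*3,(proj("scene",[615,-107,18])-[260,150])*3)
E
```

```text
t 9.75 pos [ 619.4 -105.2   68.6] yaw -20.4 tilt(z axis) [ 0.0238  0.0194 -0.9995] F [ 0.2  0.2 -2.4] w 47.1 j [ 0.08  0.51 -0.17 -0.02 -0.87  1.15]
tool delta mm [-3.2  3.3 32.5]
[150.43278895 226.52288217] [147.56881203 254.63511151] [147.56059461 247.70957849]
```

View pics/s10.png

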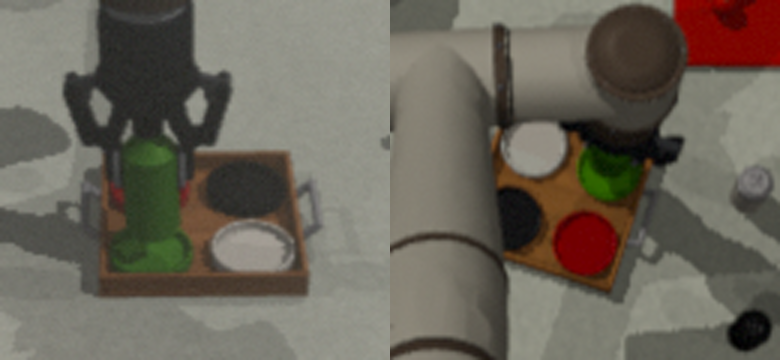

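{"name": "arm_command", "arguments": {
  "commands": [-0.002, 0.001, 0.01, 0, -0.001, 0.001, 0.01, 0, 0, 0.001, 0.006, 0, 0, 0, 0.003, 0, 0, 0, 0, 0]
}}

```text
clock: 10.35
position: [618.8, -106.8, 41.3]
ee_rot: [0.984, -0.177, 0.014, -0.012]
contact_force: [-0.4, -1.0, -2.5]
gripper_width: 46.8
```

```bash
python3 p.py 616 -106.5 36
```

```text
t 10.35 pos [ 618.8 -106.8   41.3] yaw -20.4 tilt(z axis) [ 0.0316  0.0191 -0.9993] F [-0.4 -1.  -2.5] w 46.8 j [ 0.08  0.54 -0.2  -0.02 -0.8   1.15]
tool delta mm [-2.8  0.9  5.2]
```

{"name": "arm_command", "arguments": {
  "commands": [-0.002, 0, 0.002, 0, -0.001, 0, 0.002, 0, 0, 0, 0.001, 0, 0, 0, 0.001, 0, 0, 0, 0, 0]
}}

```text
clock: 10.85
position: [616.5, -105.6, 35.3]
ee_rot: [0.984, -0.177, 0.015, -0.012]
contact_force: [-0.2, -0.2, -2.2]
gripper_width: 47.2
```

```bash
python3 p.py 616 -106.5 36;python3 - <<'E'
from h import *
a=arm.get_image("scene")[150:270,260:390,::-1];b=arm.get_image("top")[130:250,260:390,::-1]
cv2.imwrite("pics/s11.png",np.hstack([cv2.resize(x,None,fx=3,fy=3,interpolation=2) for x in (a,b)]))
E
```

```text
t 10.85 pos [ 616.5 -105.6   35.3] yaw -20.4 tilt(z axis) [ 0.0329  0.0189 -0.9993] F [-0.2 -0.2 -2.2] w 47.2 j [ 0.08  0.54 -0.22 -0.02 -0.78  1.15]
tool delta mm [-0.2  1.  -0.7]
```

View pics/s11.png

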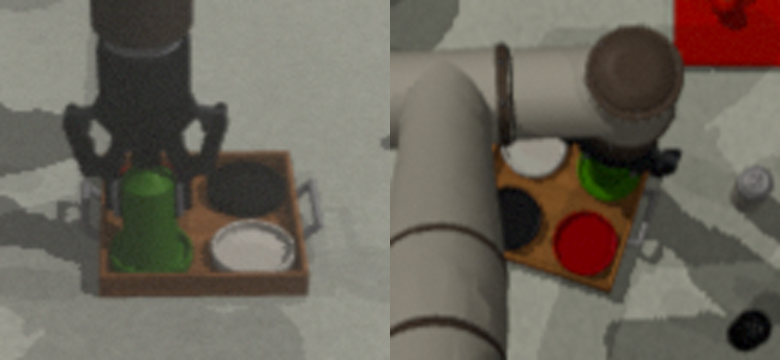

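{"name": "arm_command", "arguments": {
  "commands": [0, 0, 0.001, 0, 0, 0, 0, 0, 0, 0, 0, 0, 0, 0, 0, 0, 0, 0, 0, 0]
}}

```text
clock: 11.45
position: [617.2, -105.6, 35.2]
ee_rot: [0.984, -0.176, 0.015, -0.012]
contact_force: [-0.0, -0.4, -1.0]
gripper_width: 47.4
```

{"name": "arm_command", "arguments": {
  "commands": [0, 0, 0, 0, 0, 0, 0, 0, 0, 0, 0, 0, 0, 0, 0, 0, 0, 0, 0, 0],
  "jaw": 0.8
}}

```text
clock: 11.95
position: [618.8, -105.7, 36.6]
ee_rot: [0.984, -0.176, 0.017, -0.012]
contact_force: [-0.2, 0.3, -0.1]
gripper_width: 68.2
```

```bash
python3 p.py 616 -106.5 36;python3 - <<'E'
from h import *
a=arm.get_image("scene")[150:270,260:390,::-1];b=arm.get_image("top")[130:250,260:390,::-1]
cv2.imwrite("pics/s12.png",np.hstack([cv2.resize(x,None,fx=3,fy=3,interpolation=2) for x in (a,b)]))
E
```

```text
t 11.95 pos [ 618.8 -105.7   36.6] yaw -20.3 tilt(z axis) [ 0.038   0.0183 -0.9991] F [-0.2  0.3 -0.1] w 68.2 j [ 0.08  0.54 -0.21 -0.02 -0.78  1.15]
tool delta mm [-2.3  1.7  0.5]
```

View pics/s12.png

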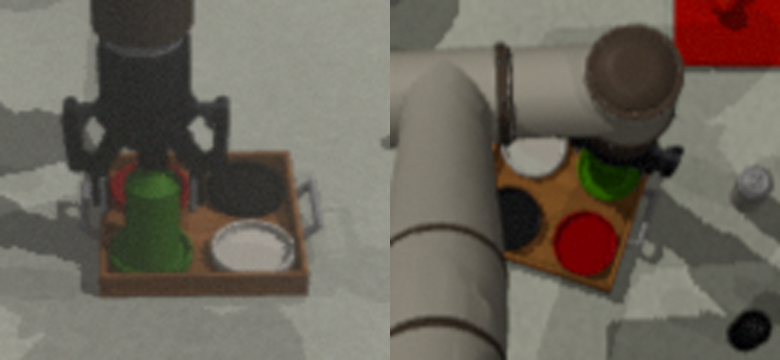

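{"name": "arm_command", "arguments": {
  "commands": [0, 0, -0.01, 0, 0, 0, -0.02, 0, 0, 0, -0.035, 0, 0, 0, -0.04, 0, 0, 0, -0.04, 0]
}}

```text
clock: 12.55
position: [609.1, -108.5, 181.2]
ee_rot: [0.984, -0.176, 0.01, -0.011]
contact_force: [0.5, -0.3, -0.3]
gripper_width: 68.3
```

```bash
python3 p.py 428 -376 205
```

```text
t 12.55 pos [ 609.1 -108.5  181.2] yaw -20.3 tilt(z axis) [ 0.0227  0.018  -0.9996] F [ 0.5 -0.3 -0.3] w 68.3 j [ 0.08  0.39 -0.06 -0.02 -1.1   1.15]
tool delta mm [-76.5 313.  -32.7]
```

{"name": "arm_command", "arguments": {
  "commands": [-0.008, 0.035, -0.012, 0, -0.009, 0.038, -0.008, 0, -0.009, 0.038, 0, 0, -0.009, 0.038, 0, 0, -0.009, 0.038, 0, 0],
  "jaw": 0.9
}}

```text
clock: 13.05
position: [506.9, -271.5, 210.0]
ee_rot: [0.985, -0.171, 0.022, -0.011]
contact_force: [0.5, -0.3, 0.9]
gripper_width: 77.2
```

{"name": "arm_command", "arguments": {
  "commands": [-0.009, 0.036, 0, 0, -0.009, 0.036, 0, 0, -0.008, 0.03, 0, 0, -0.005, 0.018, 0, 0, 0, 0, 0, 0]
}}

```text
clock: 13.55
position: [430.9, -381.3, 210.3]
ee_rot: [0.984, -0.174, 0.025, -0.01]
contact_force: [-0.3, -0.1, 0.3]
gripper_width: 76.6
```

```bash
python3 p.py 428 -376 150;python3 - <<'E'
from h import *
a=arm.get_image("scene")
cv2.imwrite("pics/s13.png",a[:,:,::-1])
for n in ["oil_bottle","cup_green","cup_red"]:
  for r in arm.place_of("scene",n)[:2]: print(n,round(r["confidence"],2),tow("scene",r["centre"]).round(1))
b=arm.get_image("top");cv2.imwrite("pics/t13.png",cv2.resize(b[130:250,260:390,::-1],None,fx=5,fy=5,interpolation=2))
for n in ["oil_bottle","cup_green","cup_red"]:
  for r in arm.place_of("top",n)[:2]: print(n,round(r["confidence"],2),tow("top",r["centre"]).round(1))
E
```

```text
t 13.55 pos [ 430.9 -381.3  210.3] yaw -20.0 tilt(z axis) [ 0.0524  0.0103 -0.9986] F [-0.3 -0.1  0.3] w 76.6 j [-0.46  0.28 -0.13 -0.04 -1.11  1.7 ]
tool delta mm [-7.3 -2.4 60.1]
oil_bottle 0.68 [ 617.8 -102.6   12.5]
cup_green 0.52 [ 614.  -106.6    9.7]
cup_red 0.62 [528.  -80.6   6.2]
oil_bottle 0.6 [ 617.5 -108.5    9.2]
oil_bottle 0.26 [ 583.5 -264.8    1.8]
cup_green 0.6 [ 614.7 -112.2    5.5]
cup_red 0.58 [529.8 -79.    6.2]
```

View pics/s13.png

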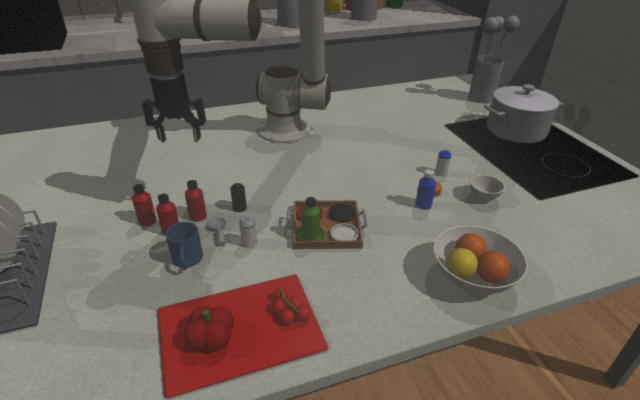

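View pics/t13.png

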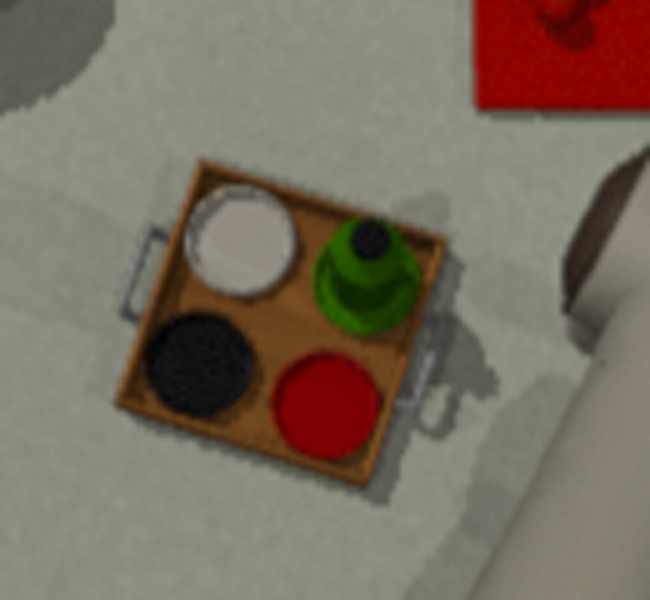

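```bash
cat > p2.py <<'E'
import sys
from p import *
# target given for pad point xy and tcp z
x,y,z=map(float,sys.argv[1:4])
s=arm.read_state();R=Ro.from_quat(s["ee_rot"]).as_matrix()
off=-45*R[:2,2]
show([x-off[0],y-off[1],z]); print("pad xy",s["position"][:2]+off)
E
python3 p2.py 428 -376 120; python3 -c "
from h import *
print(ray('top',(260+371.5/5-.4,130+239.5/5-.4),125))"
```

```text
t 13.95 pos [ 433.  -379.   209.6] yaw -19.8 tilt(z axis) [ 0.052   0.0111 -0.9986] F [-0.9  0.3 -0.6] w 76.8 j [-0.46  0.29 -0.13 -0.04 -1.11  1.7 ]
tool delta mm [-7.7  0.1 89.4]
pad xy [ 430.6 -379.5]
[ 614.73306611 -106.35917044  125.        ]
```

{"name": "arm_command", "arguments": {
  "commands": [-0.004, 0, 0.015, 0, -0.003, 0, 0.018, 0, 0, 0, 0.018, 0, 0, 0, 0.018, 0, 0, 0, 0.012, 0],
  "jaw": 1
}}

```text
clock: 14.45
position: [434.5, -374.4, 128.7]
ee_rot: [0.985, -0.169, 0.028, -0.009]
contact_force: [0.1, 0.3, 0.6]
gripper_width: 84.9
```

```bash
python3 p2.py 428 -376 26
```

```text
t 14.45 pos [ 434.5 -374.4  128.7] yaw -19.5 tilt(z axis) [ 0.0578  0.0076 -0.9983] F [0.1 0.3 0.6] w 84.9 j [-0.45  0.35 -0.25 -0.04 -0.92  1.7 ]
tool delta mm [ -8.6   5.2 102.3]
pad xy [ 431.9 -374.7]
```

{"name": "arm_command", "arguments": {
  "commands": [-0.003, 0.001, 0.015, 0, -0.002, 0.001, 0.015, 0, -0.002, 0.001, 0.015, 0, 0, 0, 0.015, 0, 0, 0, 0.01, 0]
}}

```text
clock: 14.95
position: [433.3, -373.4, 55.7]
ee_rot: [0.986, -0.166, 0.029, -0.008]
contact_force: [-0.1, -0.2, -0.2]
gripper_width: 85.2
```

```bash
python3 p2.py 428 -376 26;python3 - <<'E'
from h import *
a=arm.get_image("scene")[120:240,130:260,::-1];b=arm.get_image("top")[190:310,370:500,::-1]
cv2.imwrite("pics/s14.png",np.hstack([cv2.resize(x,None,fx=3,fy=3,interpolation=2) for x in (a,b)]))
E
```

```text
t 14.95 pos [ 433.3 -373.4   55.7] yaw -19.2 tilt(z axis) [ 0.0589  0.0064 -0.9982] F [-0.1 -0.2 -0.2] w 85.2 j [-0.45  0.44 -0.34 -0.05 -0.75  1.72]
tool delta mm [-3.3  3.8 29.5]
pad xy [ 430.6 -373.7]
```

View pics/s14.png

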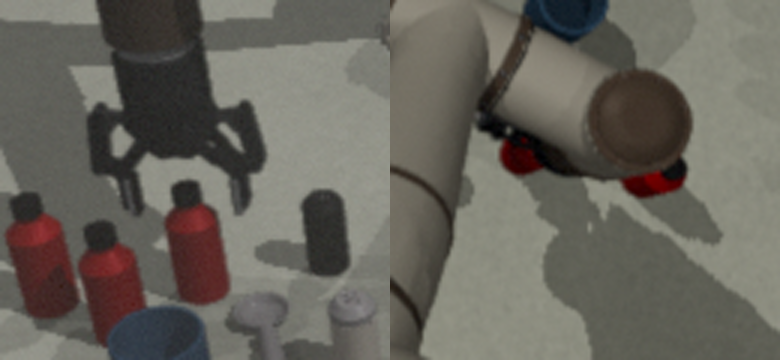

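{"name": "arm_command", "arguments": {
  "commands": [-0.001, 0.002, 0.007, 0, -0.001, 0.001, 0.007, 0, -0.001, 0, 0.006, 0, 0, 0, 0.003, 0, 0, 0, 0.001, 0]
}}

```text
clock: 15.55
position: [431.8, -375.9, 31.4]
ee_rot: [0.986, -0.166, 0.03, -0.008]
contact_force: [0.5, -0.7, -0.5]
gripper_width: 85.6
```

```bash
python3 p2.py 428 -376 25;python3 - <<'E'
from h import *
a=arm.get_image("scene")[120:240,130:260,::-1];b=arm.get_image("top")[190:310,370:500,::-1]
cv2.imwrite("pics/s15.png",np.hstack([cv2.resize(x,None,fx=3,fy=3,interpolation=2) for x in (a,b)]))
E
```

```text
t 15.55 pos [ 431.8 -375.9   31.4] yaw -19.2 tilt(z axis) [ 0.0609  0.005  -0.9981] F [ 0.5 -0.7 -0.5] w 85.6 j [-0.45  0.47 -0.36 -0.05 -0.69  1.73]
tool delta mm [-1.4  0.4  6.3]
pad xy [ 429.1 -376.1]
```

View pics/s15.png

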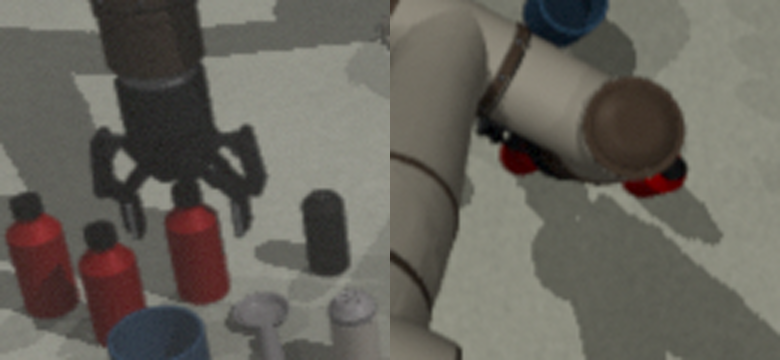

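{"name": "arm_command", "arguments": {
  "commands": [-0.001, 0, 0.002, 0, 0, 0, 0.002, 0, 0, 0, 0.001, 0, 0, 0, 0.001, 0, 0, 0, 0, 0]
}}

```text
clock: 16.15
position: [431.8, -375.8, 25.9]
ee_rot: [0.986, -0.166, 0.031, -0.007]
contact_force: [-0.9, -0.3, 0.1]
gripper_width: 85.6
```

{"name": "arm_command", "arguments": {
  "commands": [0, 0, 0, 0, 0, 0, 0, 0, 0, 0, 0, 0, 0, 0, 0, 0, 0, 0, 0, 0],
  "jaw": 0
}}

```text
clock: 16.65
position: [431.9, -375.8, 26.4]
ee_rot: [0.986, -0.166, 0.031, -0.007]
contact_force: [0.2, 1.3, -1.2]
gripper_width: 46.9
```

```bash
python3 p2.py 428 -376 26
```

```text
t 16.65 pos [ 431.9 -375.8   26.4] yaw -19.1 tilt(z axis) [ 0.0628  0.0039 -0.998 ] F [ 0.2  1.3 -1.2] w 46.9 j [-0.45  0.48 -0.36 -0.05 -0.68  1.73]
tool delta mm [-1.   0.4  0.3]
pad xy [ 429.1 -376. ]
```

{"name": "arm_command", "arguments": {
  "commands": [0, 0, -0.01, 0, 0, 0, -0.02, 0, 0, 0, -0.03, 0, 0, 0, -0.035, 0, 0, 0, -0.035, 0]
}}

```text
clock: 17.15
position: [418.4, -373.2, 153.6]
ee_rot: [0.986, -0.167, 0.022, -0.011]
contact_force: [0.4, 0.5, -2.6]
gripper_width: 46.8
```

```bash
python3 p2.py 529 -79 185
```

```text
t 17.15 pos [ 418.4 -373.2  153.6] yaw -19.3 tilt(z axis) [ 0.0462  0.0146 -0.9988] F [ 0.4  0.5 -2.6] w 46.8 j [-0.46  0.31 -0.24 -0.04 -0.98  1.72]
tool delta mm [  10.3 -316.3  -21.8]
pad xy [ 416.3 -373.9]
```

{"name": "arm_command", "arguments": {
  "commands": [0.001, -0.02, -0.01, 0, 0.001, -0.025, -0.01, 0, 0.001, -0.03, -0.005, 0, 0.001, -0.03, -0.002, 0, 0.001, -0.03, 0, 0]
}}

```text
clock: 17.65
position: [467.3, -247.9, 193.8]
ee_rot: [0.985, -0.171, 0.027, -0.01]
contact_force: [-0.1, 0.2, -2.9]
gripper_width: 46.9
```

{"name": "arm_command", "arguments": {
  "commands": [0.001, -0.03, 0, 0, 0.001, -0.03, 0, 0, 0.001, -0.03, 0, 0, 0.001, -0.025, 0, 0, 0.001, -0.02, 0, 0]
}}

```text
clock: 18.15
position: [516.2, -115.6, 199.2]
ee_rot: [0.985, -0.171, 0.027, -0.01]
contact_force: [-0.0, -0.4, -3.1]
gripper_width: 46.8
```

```bash
python3 p2.py 529 -79 185
```

```text
t 18.15 pos [ 516.2 -115.6  199.2] yaw -19.8 tilt(z axis) [ 0.056   0.0114 -0.9984] F [-0.  -0.4 -3.1] w 46.8 j [ 0.08  0.2  -0.28 -0.01 -1.03  1.15]
tool delta mm [  1.2 -39.7  15.5]
pad xy [ 513.6 -116.1]
```

{"name": "arm_command", "arguments": {
  "commands": [0, -0.015, 0, 0, 0, -0.015, 0, 0, 0.001, -0.009, 0.01, 0, 0, 0, 0.02, 0, 0, 0, 0.02, 0]
}}

```text
clock: 18.65
position: [535.1, -73.8, 151.7]
ee_rot: [0.985, -0.17, 0.03, -0.012]
contact_force: [0.1, -0.3, -2.3]
gripper_width: 46.9
```

```bash
python3 p2.py 530 -79 80
```

```text
t 18.65 pos [535.1 -73.8 151.7] yaw -19.6 tilt(z axis) [ 0.0621  0.0133 -0.998 ] F [ 0.1 -0.3 -2.3] w 46.9 j [ 0.16  0.26 -0.33 -0.   -0.91  1.07]
tool delta mm [-4.5  7.5 71.3]
pad xy [532.3 -74.4]
```

{"name": "arm_command", "arguments": {
  "commands": [-0.002, 0.003, 0.012, 0, -0.002, 0.003, 0.015, 0, -0.001, 0.001, 0.015, 0, 0, 0, 0.015, 0, 0, 0, 0.01, 0]
}}

```text
clock: 19.15
position: [528.3, -78.6, 76.4]
ee_rot: [0.985, -0.171, 0.025, -0.011]
contact_force: [0.2, 0.6, -2.2]
gripper_width: 46.8
```

```bash
python3 p2.py 530 -79 38;python3 - <<'E'
from h import *
a=arm.get_image("scene")[150:270,260:390,::-1];b=arm.get_image("top")[130:250,260:390,::-1]
cv2.imwrite("pics/s16.png",np.hstack([cv2.resize(x,None,fx=3,fy=3,interpolation=2) for x in (a,b)]))
E
```

```text
t 19.15 pos [528.3 -78.6  76.4] yaw -19.8 tilt(z axis) [ 0.0533  0.013  -0.9985] F [ 0.2  0.6 -2.2] w 46.8 j [ 0.15  0.35 -0.43 -0.01 -0.74  1.08]
tool delta mm [ 2.  -0.4 38.5]
pad xy [525.9 -79.2]
```

View pics/s16.png

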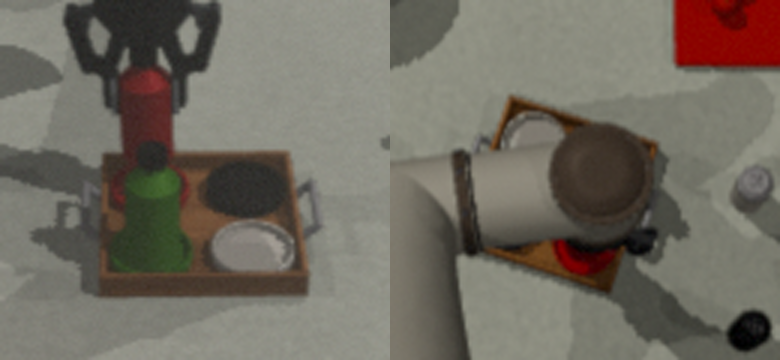

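{"name": "arm_command", "arguments": {
  "commands": [0.001, 0, 0.01, 0, 0.001, 0, 0.01, 0, 0, 0, 0.008, 0, 0, 0, 0.005, 0, 0, 0, 0.002, 0]
}}

```text
clock: 19.75
position: [533.8, -78.9, 40.1]
ee_rot: [0.985, -0.171, 0.026, -0.011]
contact_force: [1.0, -0.5, -2.5]
gripper_width: 46.7
```

```bash
python3 p2.py 530 -79 37
```

```text
t 19.75 pos [533.8 -78.9  40.1] yaw -19.7 tilt(z axis) [ 0.0556  0.0129 -0.9984] F [ 1.  -0.5 -2.5] w 46.7 j [ 0.15  0.41 -0.45 -0.01 -0.65  1.08]
tool delta mm [-1.5  0.1  3.1]
pad xy [531.3 -79.5]
```

{"name": "arm_command", "arguments": {
  "commands": [-0.001, 0, 0.001, 0, 0, 0, 0.001, 0, 0, 0, 0.001, 0, 0, 0, 0.001, 0, 0, 0, 0, 0]
}}

```text
clock: 20.25
position: [533.7, -78.4, 36.7]
ee_rot: [0.985, -0.171, 0.027, -0.011]
contact_force: [0.7, 0.5, -3.2]
gripper_width: 46.9
```

```bash
python3 p2.py 530 -79 36;python3 - <<'E'
from h import *
a=arm.get_image("scene")[150:270,260:390,::-1];b=arm.get_image("top")[130:250,260:390,::-1]
cv2.imwrite("pics/s17.png",np.hstack([cv2.resize(x,None,fx=3,fy=3,interpolation=2) for x in (a,b)]))
E
```

```text
t 20.25 pos [533.7 -78.4  36.7] yaw -19.7 tilt(z axis) [ 0.0574  0.0128 -0.9983] F [ 0.7  0.5 -3.2] w 46.9 j [ 0.15  0.41 -0.46 -0.01 -0.64  1.08]
tool delta mm [-1.1  0.4  0.7]
pad xy [531.2 -79. ]
```

View pics/s17.png

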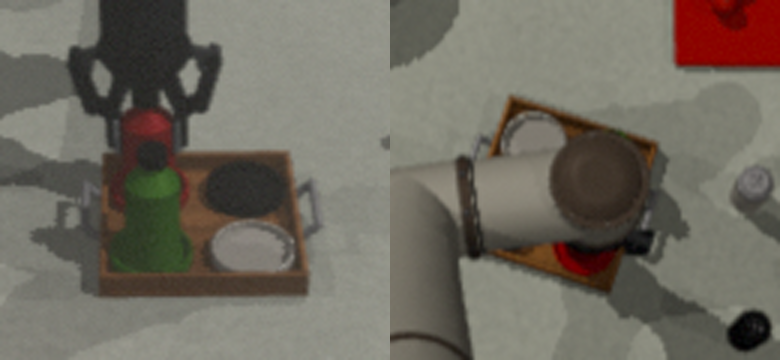

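{"name": "arm_command", "arguments": {
  "commands": [-0.001, 0, 0.001, 0, 0, 0, 0.001, 0, 0, 0, 0, 0, 0, 0, 0, 0, 0, 0, 0, 0]
}}

```text
clock: 20.85
position: [533.9, -78.3, 36.5]
ee_rot: [0.985, -0.17, 0.029, -0.011]
contact_force: [-0.4, -0.6, -0.0]
gripper_width: 46.6
```

Touched down: the vertical force went to about 0 at 36.5 mm, against 36.4 predicted. Releasing.

{"name": "arm_command", "arguments": {
  "commands": [0, 0, 0, 0, 0, 0, 0, 0, 0, 0, 0, 0, 0, 0, 0, 0, 0, 0, 0, 0],
  "jaw": 0.8
}}

```text
clock: 21.35
position: [535.1, -78.1, 36.8]
ee_rot: [0.985, -0.17, 0.03, -0.011]
contact_force: [0.9, -0.3, 0.2]
gripper_width: 68.1
```

{"name": "arm_command", "arguments": {
  "commands": [0, 0, -0.01, 0, 0, 0, -0.02, 0, 0, 0, -0.03, 0, 0, 0, -0.035, 0, 0, 0, -0.035, 0]
}}

```text
clock: 21.85
position: [523.3, -80.1, 167.8]
ee_rot: [0.985, -0.17, 0.024, -0.01]
contact_force: [1.1, -0.3, 0.3]
gripper_width: 68.4
```

```bash
python3 p2.py 585 -262.5 190;python3 - <<'E'
from h import *
a=arm.get_image("scene")[150:270,260:390,::-1];b=arm.get_image("top")[130:250,260:390,::-1]
cv2.imwrite("pics/s18.png",np.hstack([cv2.resize(x,None,fx=3,fy=3,interpolation=2) for x in (a,b)]))
E
```

```text
t 21.85 pos [523.3 -80.1 167.8] yaw -19.7 tilt(z axis) [ 0.0502  0.011  -0.9987] F [ 1.1 -0.3  0.3] w 68.4 j [ 0.15  0.24 -0.32 -0.   -0.96  1.08]
tool delta mm [122.3 149.2 -20.9]
pad xy [521.  -80.6]
```

View pics/s18.png

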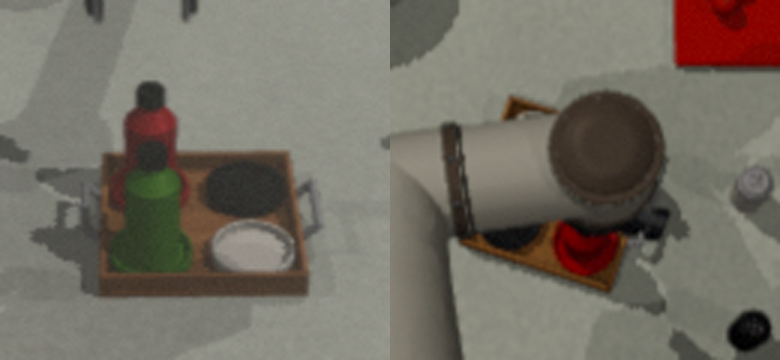

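{"name": "arm_command", "arguments": {
  "commands": [0.016, 0.02, -0.01, 0, 0.02, 0.024, -0.01, 0, 0.02, 0.024, 0, 0, 0.02, 0.024, 0, 0, 0.018, 0.022, 0, 0],
  "jaw": 0.9
}}

```text
clock: 22.45
position: [577.1, -220.5, 199.7]
ee_rot: [0.985, -0.166, 0.033, -0.012]
contact_force: [-0.2, 0.3, 0.2]
gripper_width: 77.0
```

{"name": "arm_command", "arguments": {
  "commands": [0.015, 0.018, 0, 0, 0.012, 0.015, 0, 0, 0.008, 0.008, 0, 0, 0, 0, 0, 0, 0, 0, 0, 0]
}}

```text
clock: 22.95
position: [596.6, -275.5, 199.6]
ee_rot: [0.985, -0.169, 0.032, -0.012]
contact_force: [-0.5, 0.3, -0.7]
gripper_width: 77.0
```

```bash
python3 p2.py 585 -262.5 100;python3 - <<'E'
from h import *
a=arm.get_image("scene")[150:270,220:350,::-1];b=arm.get_image("top")
cv2.imwrite("pics/s19.png",np.hstack([cv2.resize(x,None,fx=3,fy=3,interpolation=2) for x in (a,b[130:250,260:390,::-1])]))
for n in ["vinegar_bottle","oil_bottle","salt_shaker"]:
  for c in("top","scene"):
    for r in arm.place_of(c,n)[:4]: print(n,c,round(r["confidence"],2),tow(c,r["centre"]).round(1))
E
```

```text
t 22.95 pos [ 596.6 -275.5  199.6] yaw -19.5 tilt(z axis) [ 0.0679  0.0132 -0.9976] F [-0.5  0.3 -0.7] w 77.0 j [-0.2   0.42  0.04 -0.03 -1.13  1.44]
tool delta mm [-18.5  -6.5  99. ]
pad xy [ 593.5 -276.1]
vinegar_bottle top 0.72 [ 403.3 -512.    -3.8]
vinegar_bottle top 0.57 [ 468.5 -454.3    1.2]
vinegar_bottle scene 0.94 [ 408.3 -510.     1.2]
vinegar_bottle scene 0.91 [530.  -80.1  10.4]
vinegar_bottle scene 0.64 [ 471.1 -453.4    7.3]
vinegar_bottle scene 0.56 [557.9   8.7   9.8]
oil_bottle scene 0.92 [ 617.8 -107.3   15.2]
salt_shaker top 0.51 [ 584.4 -263.8    0.6]
salt_shaker top 0.27 [ 427.1 -258.1   -1.6]
salt_shaker scene 0.61 [ 427.5 -258.     4.2]
```

View pics/s19.png

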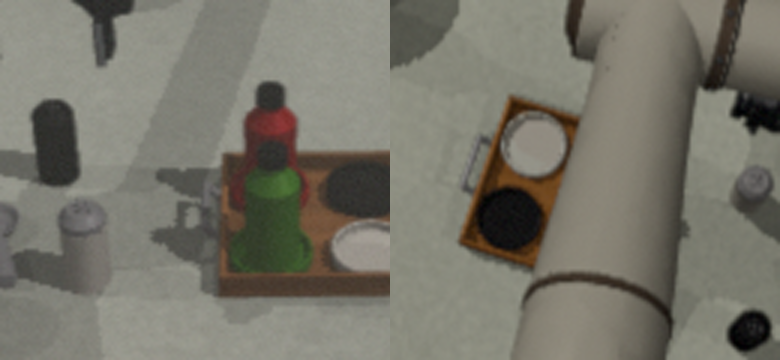

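{"name": "arm_command", "arguments": {
  "commands": [-0.006, -0.002, 0.01, 0, -0.006, -0.002, 0.018, 0, -0.004, -0.002, 0.018, 0, -0.002, 0, 0.018, 0, 0, 0, 0.015, 0]
}}

```text
clock: 23.85
position: [589.4, -262.1, 122.3]
ee_rot: [0.985, -0.167, 0.037, -0.012]
contact_force: [0.4, -0.7, -0.1]
gripper_width: 76.7
```

```bash
python3 p2.py 585 -262.5 50
```

```text
t 23.85 pos [ 589.4 -262.1  122.3] yaw -19.4 tilt(z axis) [ 0.0774  0.0104 -0.9969] F [ 0.4 -0.7 -0.1] w 76.7 j [-0.18  0.46 -0.11 -0.03 -0.94  1.43]
tool delta mm [-6.   2.8 72. ]
pad xy [ 586.  -262.6]
```

{"name": "arm_command", "arguments": {
  "commands": [-0.002, 0.001, 0.012, 0, -0.002, 0.001, 0.015, 0, -0.001, 0, 0.015, 0, -0.001, 0, 0.015, 0, 0, 0, 0.01, 0]
}}

```text
clock: 24.35
position: [588.2, -260.9, 52.1]
ee_rot: [0.985, -0.167, 0.038, -0.012]
contact_force: [-0.7, 0.4, 0.4]
gripper_width: 77.1
```

```bash
python3 p2.py 585 -262.5 12;python3 - <<'E'
from h import *
a=arm.get_image("scene")[150:270,190:320,::-1];b=arm.get_image("top")
cv2.imwrite("pics/s20.png",np.hstack([cv2.resize(x,None,fx=3,fy=3,interpolation=2) for x in (a,b[130:250,310:440,::-1])]))
E
```

```text
t 24.35 pos [ 588.2 -260.9   52.1] yaw -19.3 tilt(z axis) [ 0.0781  0.0101 -0.9969] F [-0.7  0.4  0.4] w 77.1 j [-0.18  0.53 -0.18 -0.03 -0.79  1.44]
tool delta mm [-2.1  2.4 40. ]
pad xy [ 584.7 -261.3]
```

View pics/s20.png

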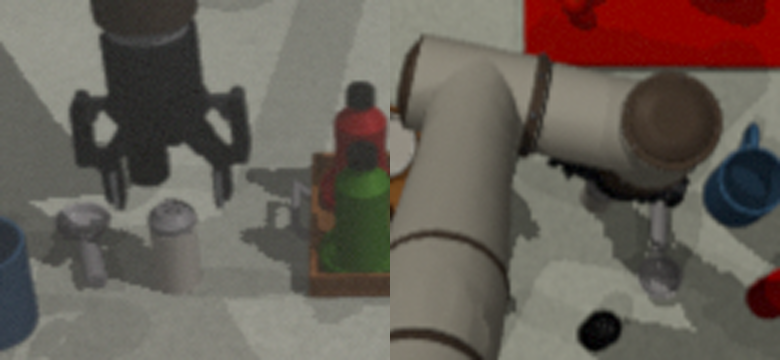

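{"name": "arm_command", "arguments": {
  "commands": [-0.001, 0.001, 0.01, 0, -0.001, 0.001, 0.01, 0, 0, 0, 0.008, 0, 0, 0, 0.006, 0, 0, 0, 0.003, 0]
}}

```text
clock: 24.95
position: [589.9, -262.3, 14.0]
ee_rot: [0.985, -0.167, 0.039, -0.011]
contact_force: [0.5, 0.2, -0.5]
gripper_width: 76.6
```

```bash
python3 p2.py 585 -262.5 12;python3 - <<'E'
from h import *
a=arm.get_image("scene")[150:270,190:320,::-1];b=arm.get_image("top")
cv2.imwrite("pics/s21.png",np.hstack([cv2.resize(x,None,fx=3,fy=3,interpolation=2) for x in (a,b[130:250,310:440,::-1])]))
E
```

```text
t 24.95 pos [ 589.9 -262.3   14. ] yaw -19.3 tilt(z axis) [ 0.0808  0.0091 -0.9967] F [ 0.5  0.2 -0.5] w 76.6 j [-0.18  0.58 -0.21 -0.04 -0.71  1.44]
tool delta mm [-1.4  0.3  1.9]
pad xy [ 586.3 -262.7]
```

View pics/s21.png

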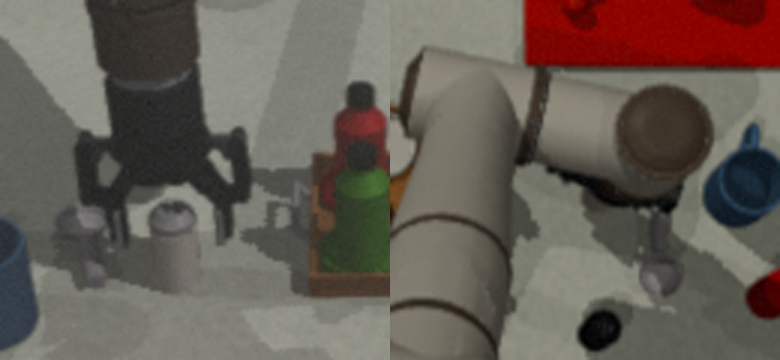

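{"name": "arm_command", "arguments": {
  "commands": [-0.001, 0, 0.002, 0, 0, 0, 0.002, 0, 0, 0, 0.001, 0, 0, 0, 0, 0, 0, 0, 0, 0]
}}

```text
clock: 25.55
position: [590.2, -262.1, 9.9]
ee_rot: [0.985, -0.166, 0.04, -0.011]
contact_force: [0.3, -0.2, -0.3]
gripper_width: 77.1
```

{"name": "arm_command", "arguments": {
  "commands": [0, 0, 0, 0, 0, 0, 0, 0, 0, 0, 0, 0, 0, 0, 0, 0, 0, 0, 0, 0],
  "jaw": 0
}}

```text
clock: 26.05
position: [590.7, -262.4, 10.8]
ee_rot: [0.985, -0.166, 0.041, -0.011]
contact_force: [0.1, -0.9, 0.5]
gripper_width: 38.4
```

```bash
python3 p2.py 585 -262.5 12
```

```text
t 26.05 pos [ 590.7 -262.4   10.8] yaw -19.2 tilt(z axis) [ 0.0843  0.0078 -0.9964] F [ 0.1 -0.9  0.5] w 38.4 j [-0.18  0.58 -0.21 -0.04 -0.7   1.44]
tool delta mm [-1.8  0.3 -1.4]
pad xy [ 586.9 -262.8]
```

{"name": "arm_command", "arguments": {
  "commands": [0, 0, -0.01, 0, 0, 0, -0.02, 0, 0, 0, -0.035, 0, 0, 0, -0.04, 0, 0, 0, -0.04, 0]
}}

```text
clock: 26.55
position: [571.8, -261.5, 151.3]
ee_rot: [0.985, -0.168, 0.029, -0.012]
contact_force: [1.3, -0.2, -1.2]
gripper_width: 38.7
```

{"name": "arm_command", "arguments": {
  "commands": [0, 0, -0.04, 0, 0, 0, -0.02, 0, 0, -0.015, -0.01, 0, 0, -0.02, 0, 0, 0, -0.025, 0, 0]
}}

```text
clock: 27.05
position: [586.7, -206.1, 235.3]
ee_rot: [0.985, -0.17, 0.035, -0.012]
contact_force: [0.4, 0.6, -1.7]
gripper_width: 38.8
```

```bash
python3 p2.py 644.5 -21 205
```

```text
t 27.05 pos [ 586.7 -206.1  235.3] yaw -19.7 tilt(z axis) [ 0.0734  0.0124 -0.9972] F [ 0.4  0.6 -1.7] w 38.8 j [-0.09  0.33 -0.01 -0.02 -1.16  1.32]
tool delta mm [  -6.9 -194.2   37. ]
pad xy [ 583.4 -206.7]
```

{"name": "arm_command", "arguments": {
  "commands": [0, -0.025, 0.003, 0, 0, -0.028, 0.003, 0, 0, -0.028, 0.003, 0, -0.001, -0.028, 0, 0, -0.001, -0.028, 0, 0]
}}

```text
clock: 27.55
position: [629.2, -67.6, 228.4]
ee_rot: [0.985, -0.171, 0.031, -0.013]
contact_force: [-0.5, 0.8, -1.0]
gripper_width: 38.8
```

{"name": "arm_command", "arguments": {
  "commands": [-0.001, -0.022, 0, 0, 0, -0.015, 0, 0, 0, -0.008, 0, 0, 0, 0, 0, 0, 0, 0, 0, 0]
}}

```text
clock: 28.05
position: [641.9, -17.6, 226.7]
ee_rot: [0.985, -0.168, 0.027, -0.013]
contact_force: [-0.2, 0.4, -0.8]
gripper_width: 38.4
```

```bash
python3 p2.py 644.5 -21 110
```

```text
t 28.05 pos [641.9 -17.6 226.7] yaw -19.4 tilt(z axis) [ 0.0577  0.016  -0.9982] F [-0.2  0.4 -0.8] w 38.4 j [ 0.22  0.37  0.03 -0.   -1.17  1.01]
tool delta mm [  0.1   4.8 116.8]
pad xy [639.3 -18.3]
```

{"name": "arm_command", "arguments": {
  "commands": [0, 0.002, 0.015, 0, 0, 0.002, 0.022, 0, 0, 0.001, 0.025, 0, 0, 0, 0.025, 0, 0, 0, 0.02, 0]
}}

```text
clock: 28.55
position: [648.4, -26.2, 122.1]
ee_rot: [0.985, -0.171, 0.032, -0.014]
contact_force: [-0.2, 0.8, -2.4]
gripper_width: 38.4
```

```bash
python3 p2.py 644.5 -21 50
```

```text
t 28.55 pos [648.4 -26.2 122.1] yaw -19.8 tilt(z axis) [ 0.0679  0.0161 -0.9976] F [-0.2  0.8 -2.4] w 38.4 j [ 0.21  0.46 -0.11 -0.   -0.93  1.02]
tool delta mm [-7.  -2.6 72. ]
pad xy [645.3 -26.9]
```

{"name": "arm_command", "arguments": {
  "commands": [-0.002, -0.001, 0.012, 0, -0.002, -0.001, 0.015, 0, -0.002, 0, 0.015, 0, 0, 0, 0.015, 0, 0, 0, 0.01, 0]
}}

```text
clock: 29.05
position: [646.8, -25.7, 52.2]
ee_rot: [0.984, -0.174, 0.032, -0.013]
contact_force: [-0.6, -1.0, -1.3]
gripper_width: 38.8
```

```bash
python3 p2.py 644.5 -21 22;python3 - <<'E'
from h import *
a=arm.get_image("scene")[150:270,260:390,::-1];b=arm.get_image("top")
cv2.imwrite("pics/s22.png",np.hstack([cv2.resize(x,None,fx=3,fy=3,interpolation=2) for x in (a,b[130:250,260:390,::-1])]))
E
```

```text
t 29.05 pos [646.8 -25.7  52.2] yaw -20.1 tilt(z axis) [ 0.0671  0.0147 -0.9976] F [-0.6 -1.  -1.3] w 38.8 j [ 0.21  0.53 -0.18 -0.   -0.78  1.01]
tool delta mm [-2.9 -4.2 30.3]
pad xy [643.8 -26.4]
```

View pics/s22.png

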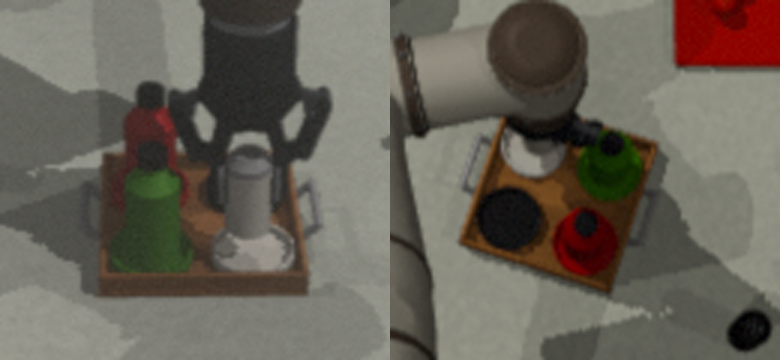

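{"name": "arm_command", "arguments": {
  "commands": [-0.001, -0.002, 0.008, 0, -0.001, -0.002, 0.008, 0, -0.001, -0.001, 0.006, 0, 0, 0, 0.004, 0, 0, 0, 0.001, 0]
}}

```text
clock: 29.65
position: [648.9, -19.0, 25.4]
ee_rot: [0.984, -0.174, 0.033, -0.013]
contact_force: [0.3, -0.7, -2.7]
gripper_width: 38.7
```

```bash
python3 p2.py 644.5 -21 21.5
```

```text
t 29.65 pos [648.9 -19.   25.4] yaw -20.1 tilt(z axis) [ 0.0702  0.0149 -0.9974] F [ 0.3 -0.7 -2.7] w 38.7 j [ 0.22  0.57 -0.2   0.   -0.73  1.  ]
tool delta mm [-1.   1.8  3.8]
pad xy [645.8 -19.7]
```

{"name": "arm_command", "arguments": {
  "commands": [-0.001, 0.001, 0.001, 0, 0, 0, 0.001, 0, 0, 0, 0.001, 0, 0, 0, 0, 0, 0, 0, 0, 0]
}}

```text
clock: 30.15
position: [648.3, -19.6, 22.7]
ee_rot: [0.984, -0.174, 0.034, -0.014]
contact_force: [0.8, 0.3, -1.1]
gripper_width: 38.8
```

```bash
python3 p2.py 644.5 -21 21
```

```text
t 30.15 pos [648.3 -19.6  22.7] yaw -20.1 tilt(z axis) [ 0.0715  0.015  -0.9973] F [ 0.8  0.3 -1.1] w 38.8 j [ 0.22  0.57 -0.21  0.   -0.72  1.  ]
tool delta mm [-0.4  0.9  1.6]
pad xy [645.1 -20.3]
```

{"name": "arm_command", "arguments": {
  "commands": [0, 0, 0.001, 0, 0, 0, 0.001, 0, 0, 0, 0, 0, 0, 0, 0, 0, 0, 0, 0, 0]
}}

```text
clock: 30.65
position: [648.8, -19.6, 20.9]
ee_rot: [0.984, -0.174, 0.034, -0.014]
contact_force: [0.5, -0.4, -0.8]
gripper_width: 38.7
```

```bash
python3 p2.py 644.5 -21 21;python3 - <<'E'
from h import *
a=arm.get_image("scene")[150:270,260:390,::-1];b=arm.get_image("top")
cv2.imwrite("pics/s23.png",np.hstack([cv2.resize(x,None,fx=3,fy=3,interpolation=2) for x in (a,b[130:250,260:390,::-1])]))
E
```

```text
t 30.65 pos [648.8 -19.6  20.9] yaw -20.1 tilt(z axis) [ 0.0723  0.0151 -0.9973] F [ 0.5 -0.4 -0.8] w 38.7 j [ 0.22  0.57 -0.21  0.   -0.71  1.  ]
tool delta mm [-0.7  1.1 -0.2]
pad xy [645.5 -20.2]
```

View pics/s23.png

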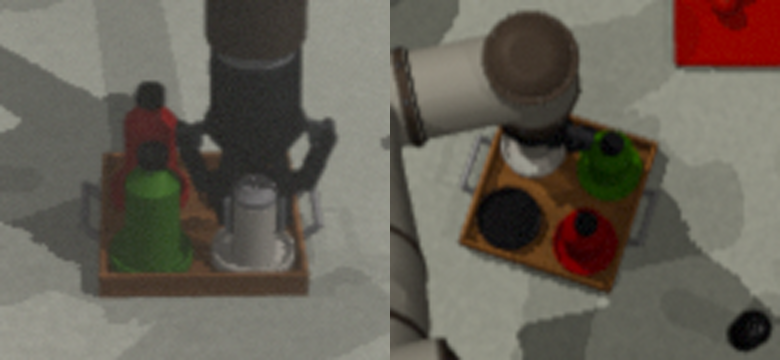

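{"name": "arm_command", "arguments": {
  "commands": [0, 0, 0.001, 0, 0, 0, 0, 0, 0, 0, 0, 0, 0, 0, 0, 0, 0, 0, 0, 0]
}}

```text
clock: 31.25
position: [649.2, -19.5, 20.9]
ee_rot: [0.984, -0.174, 0.035, -0.014]
contact_force: [-1.1, -0.3, -0.6]
gripper_width: 38.6
```

{"name": "arm_command", "arguments": {
  "commands": [0, 0, 0, 0, 0, 0, 0, 0, 0, 0, 0, 0, 0, 0, 0, 0, 0, 0, 0, 0],
  "jaw": 0.7
}}

```text
clock: 31.75
position: [650.6, -19.4, 21.8]
ee_rot: [0.984, -0.174, 0.036, -0.014]
contact_force: [-0.1, 0.1, 0.0]
gripper_width: 60.0
```

{"name": "arm_command", "arguments": {
  "commands": [0, 0, -0.01, 0, 0, 0, -0.02, 0, 0, 0, -0.035, 0, 0, 0, -0.04, 0, 0, 0, -0.04, 0]
}}

```text
clock: 32.25
position: [635.4, -22.3, 166.0]
ee_rot: [0.984, -0.174, 0.029, -0.012]
contact_force: [1.1, -0.6, -1.3]
gripper_width: 59.6
```

```bash
python3 p2.py 428 -257 205;python3 - <<'E'
from h import *
a=arm.get_image("scene")[150:270,260:390,::-1];b=arm.get_image("top")
cv2.imwrite("pics/s24.png",np.hstack([cv2.resize(x,None,fx=3,fy=3,interpolation=2) for x in (a,b[130:250,260:390,::-1])]))
E
```

```text
t 32.25 pos [635.4 -22.3 166. ] yaw -20.1 tilt(z axis) [ 0.0618  0.0127 -0.998 ] F [ 1.1 -0.6 -1.3] w 59.6 j [ 0.22  0.4  -0.08  0.   -1.02  1.  ]
tool delta mm [-109.5  288.5  -54.5]
pad xy [632.6 -22.9]
```

View pics/s24.png

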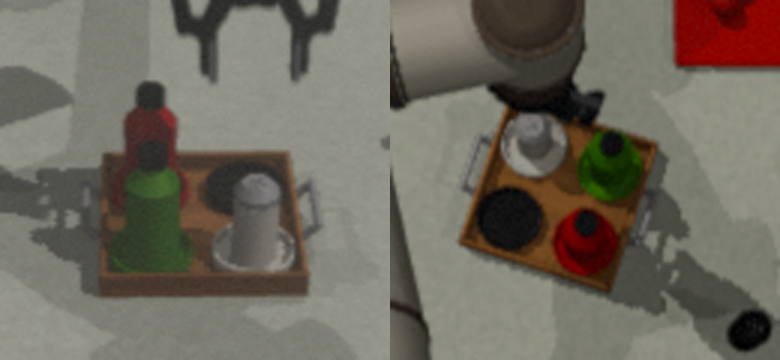

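{"name": "arm_command", "arguments": {
  "commands": [-0.006, 0.016, -0.02, 0, -0.01, 0.026, -0.015, 0, -0.012, 0.03, -0.01, 0, -0.012, 0.031, -0.002, 0, -0.012, 0.031, -0.002, 0],
  "jaw": 0.9
}}

```text
clock: 32.85
position: [541.3, -131.4, 218.1]
ee_rot: [0.984, -0.17, 0.041, -0.015]
contact_force: [0.3, -0.2, -0.7]
gripper_width: 77.0
```

{"name": "arm_command", "arguments": {
  "commands": [-0.012, 0.031, -0.002, 0, -0.012, 0.031, -0.002, 0, -0.011, 0.028, 0, 0, -0.009, 0.022, 0, 0, -0.006, 0.015, 0, 0]
}}

```text
clock: 33.35
position: [445.5, -239.0, 216.1]
ee_rot: [0.984, -0.171, 0.044, -0.015]
contact_force: [0.0, -0.0, 0.5]
gripper_width: 77.1
```

```bash
python3 p2.py 428 -257 110
```

```text
t 33.35 pos [ 445.5 -239.   216.1] yaw -19.8 tilt(z axis) [ 0.0907  0.0138 -0.9958] F [ 0.  -0.   0.5] w 77.1 j [-0.19  0.14 -0.31 -0.04 -1.04  1.44]
tool delta mm [-15.2  25.5 104.2]
pad xy [ 441.4 -239.6]
```

{"name": "arm_command", "arguments": {
  "commands": [-0.006, 0.01, 0.006, 0, -0.005, 0.009, 0.012, 0, -0.003, 0.005, 0.018, 0, -0.001, 0, 0.018, 0, 0, 0, 0.015, 0]
}}

```text
clock: 33.85
position: [428.2, -258.0, 145.7]
ee_rot: [0.984, -0.172, 0.048, -0.014]
contact_force: [0.6, 0.5, -0.1]
gripper_width: 76.9
```

```bash
python3 p2.py 428 -257 50
```

```text
t 33.85 pos [ 428.2 -258.   145.7] yaw -20.0 tilt(z axis) [ 0.0992  0.0114 -0.995 ] F [ 0.6  0.5 -0.1] w 76.9 j [-0.24  0.2  -0.43 -0.05 -0.85  1.49]
tool delta mm [-5.1  1.4 95.7]
pad xy [ 423.8 -258.5]
```

{"name": "arm_command", "arguments": {
  "commands": [-0.001, 0.001, 0.015, 0, -0.001, 0, 0.02, 0, -0.001, 0, 0.02, 0, -0.001, 0, 0.02, 0, 0, 0, 0.015, 0]
}}

```text
clock: 34.35
position: [432.8, -255.5, 51.9]
ee_rot: [0.984, -0.171, 0.049, -0.014]
contact_force: [-0.4, -0.2, -0.3]
gripper_width: 76.7
```

```bash
python3 p2.py 428 -257 11;python3 - <<'E'
from h import *
a=arm.get_image("scene")[120:240,180:310,::-1];b=arm.get_image("top")
cv2.imwrite("pics/s25.png",np.hstack([cv2.resize(x,None,fx=3,fy=3,interpolation=2) for x in (a,b[170:290,310:440,::-1])]))
E
```

```text
t 34.35 pos [ 432.8 -255.5   51.9] yaw -19.9 tilt(z axis) [ 0.1007  0.0114 -0.9948] F [-0.4 -0.2 -0.3] w 76.7 j [-0.23  0.33 -0.53 -0.06 -0.61  1.51]
tool delta mm [-3.7  2.9 40.7]
pad xy [ 428.3 -256. ]
```

View pics/s25.png

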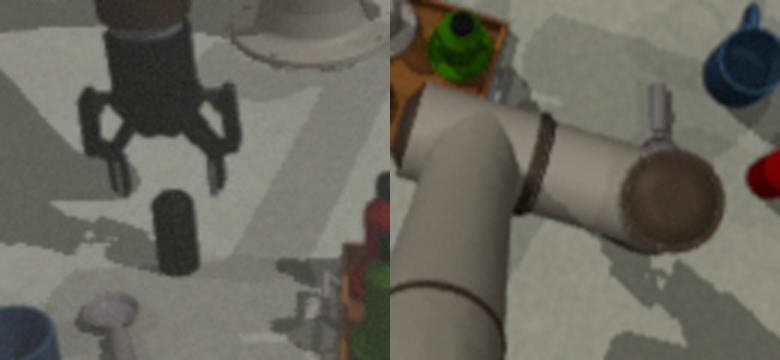

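{"name": "arm_command", "arguments": {
  "commands": [-0.001, 0.001, 0.01, 0, -0.001, 0.001, 0.01, 0, 0, 0, 0.008, 0, 0, 0, 0.006, 0, 0, 0, 0.003, 0]
}}

```text
clock: 34.95
position: [434.8, -256.4, 13.5]
ee_rot: [0.984, -0.171, 0.049, -0.014]
contact_force: [-0.1, 0.0, -0.5]
gripper_width: 76.6
```

```bash
python3 p2.py 428 -257 10;python3 - <<'E'
from h import *
a=arm.get_image("scene")[120:240,180:310,::-1];b=arm.get_image("top")
cv2.imwrite("pics/s26.png",np.hstack([cv2.resize(x,None,fx=3,fy=3,interpolation=2) for x in (a,b[170:290,310:440,::-1])]))
E
```

```text
t 34.95 pos [ 434.8 -256.4   13.5] yaw -19.8 tilt(z axis) [ 0.1019  0.0109 -0.9947] F [-0.1  0.  -0.5] w 76.6 j [-0.23  0.4  -0.56 -0.07 -0.52  1.52]
tool delta mm [-2.4  1.   3.2]
pad xy [ 430.2 -256.9]
```

View pics/s26.png

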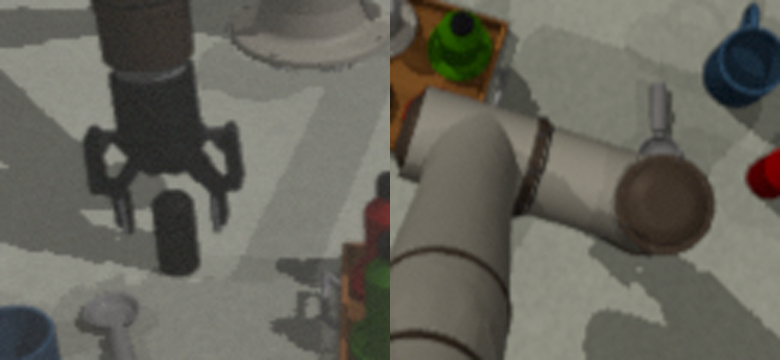

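{"name": "arm_command", "arguments": {
  "commands": [-0.001, 0, 0.001, 0, -0.001, 0, 0.001, 0, 0, 0, 0.001, 0, 0, 0, 0, 0, 0, 0, 0, 0]
}}

```text
clock: 35.55
position: [433.8, -255.9, 11.3]
ee_rot: [0.984, -0.171, 0.05, -0.014]
contact_force: [-0.5, 0.9, -0.1]
gripper_width: 76.7
```

{"name": "arm_command", "arguments": {
  "commands": [0, 0, 0, 0, 0, 0, 0, 0, 0, 0, 0, 0, 0, 0, 0, 0, 0, 0, 0, 0],
  "jaw": 0
}}

```text
clock: 36.05
position: [434.2, -256.2, 12.1]
ee_rot: [0.984, -0.171, 0.051, -0.014]
contact_force: [-0.4, -0.5, -1.6]
gripper_width: 38.5
```

```bash
python3 p2.py 428 -257 10
```

```text
t 36.05 pos [ 434.2 -256.2   12.1] yaw -19.8 tilt(z axis) [ 0.105   0.0096 -0.9944] F [-0.4 -0.5 -1.6] w 38.5 j [-0.23  0.4  -0.57 -0.07 -0.51  1.52]
tool delta mm [-1.5  0.9  2. ]
pad xy [ 429.5 -256.7]
```

{"name": "arm_command", "arguments": {
  "commands": [0, 0, -0.01, 0, 0, 0, -0.02, 0, 0, 0, -0.035, 0, 0, 0, -0.04, 0, 0, 0, -0.04, 0]
}}

```text
clock: 36.55
position: [413.6, -256.0, 155.9]
ee_rot: [0.984, -0.171, 0.042, -0.015]
contact_force: [1.3, -0.2, -1.3]
gripper_width: 38.9
```

{"name": "arm_command", "arguments": {
  "commands": [0, 0, -0.035, 0, 0, 0, -0.025, 0, 0, -0.01, -0.01, 0, 0.002, -0.02, 0, 0, 0.002, -0.025, 0, 0]
}}

```text
clock: 37.05
position: [429.1, -206.3, 239.0]
ee_rot: [0.983, -0.174, 0.048, -0.014]
contact_force: [-0.2, 0.6, -0.9]
gripper_width: 39.2
```

```bash
python3 p2.py 558.5 6.5 210
```

```text
t 37.05 pos [ 429.1 -206.3  239. ] yaw -20.2 tilt(z axis) [ 0.1002  0.0117 -0.9949] F [-0.2  0.6 -0.9] w 39.2 j [-0.12  0.06 -0.34 -0.03 -1.07  1.36]
tool delta mm [  49.2 -244.7   44.8]
pad xy [ 424.6 -206.8]
```

{"name": "arm_command", "arguments": {
  "commands": [0.005, -0.025, 0.002, 0, 0.005, -0.028, 0.002, 0, 0.005, -0.028, 0.002, 0, 0.005, -0.028, 0.002, 0, 0.006, -0.028, 0.002, 0]
}}

```text
clock: 37.55
position: [498.9, -78.3, 233.8]
ee_rot: [0.983, -0.175, 0.044, -0.015]
contact_force: [0.1, 0.4, -1.3]
gripper_width: 38.5
```

{"name": "arm_command", "arguments": {
  "commands": [0.006, -0.028, 0, 0, 0.006, -0.028, 0, 0, 0.005, -0.022, 0, 0, 0.003, -0.015, 0, 0, 0.002, -0.01, 0, 0]
}}

```text
clock: 38.05
position: [553.0, 19.9, 234.4]
ee_rot: [0.984, -0.173, 0.038, -0.014]
contact_force: [0.2, 0.5, -1.1]
gripper_width: 38.9
```

```bash
python3 p2.py 558.5 6.5 120
```

```text
t 38.05 pos [553.   19.9 234.4] yaw -20.1 tilt(z axis) [ 0.0801  0.0146 -0.9967] F [ 0.2  0.5 -1.1] w 38.9 j [ 0.34  0.2  -0.2   0.01 -1.09  0.88]
tool delta mm [  4.9  13.6 114.5]
pad xy [549.4  19.2]
```

{"name": "arm_command", "arguments": {
  "commands": [0.002, 0.005, 0.008, 0, 0.002, 0.005, 0.018, 0, 0.001, 0.003, 0.025, 0, 0, 0, 0.025, 0, 0, 0, 0.02, 0]
}}

```text
clock: 38.55
position: [560.5, 5.7, 136.1]
ee_rot: [0.984, -0.174, 0.039, -0.015]
contact_force: [-0.4, -0.2, -1.7]
gripper_width: 38.9
```

```bash
python3 p2.py 558.5 6.5 55
```

```text
t 38.55 pos [560.5   5.7 136.1] yaw -20.2 tilt(z axis) [ 0.0828  0.0158 -0.9964] F [-0.4 -0.2 -1.7] w 38.9 j [ 0.31  0.3  -0.33  0.01 -0.86  0.91]
tool delta mm [-4.8  1.5 81. ]
pad xy [556.8   5. ]
```

{"name": "arm_command", "arguments": {
  "commands": [-0.001, 0.001, 0.015, 0, -0.002, 0.001, 0.018, 0, -0.001, 0, 0.018, 0, 0, 0, 0.015, 0, 0, 0, 0.01, 0]
}}

```text
clock: 39.05
position: [555.8, 0.1, 52.3]
ee_rot: [0.983, -0.178, 0.035, -0.013]
contact_force: [-0.1, 0.1, -0.6]
gripper_width: 39.4
```

```bash
python3 p2.py 558.5 6.5 23;python3 - <<'E'
from h import *
a=arm.get_image("scene")[150:270,260:390,::-1];b=arm.get_image("top")
cv2.imwrite("pics/s27.png",np.hstack([cv2.resize(x,None,fx=3,fy=3,interpolation=2) for x in (a,b[130:250,260:390,::-1])]))
E
```

```text
t 39.05 pos [555.8   0.1  52.3] yaw -20.6 tilt(z axis) [ 0.0726  0.0132 -0.9973] F [-0.1  0.1 -0.6] w 39.4 j [ 0.3   0.4  -0.43  0.01 -0.67  0.9 ]
tool delta mm [ 1.3 -7.5 29.8]
pad xy [552.5  -0.5]
```

View pics/s27.png

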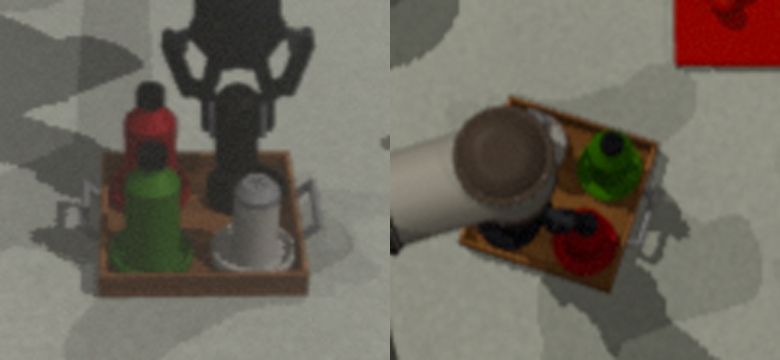

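{"name": "arm_command", "arguments": {
  "commands": [0.001, -0.003, 0.004, 0, 0.001, -0.003, 0.006, 0, 0, -0.002, 0.006, 0, 0, 0, 0.005, 0, 0, 0, 0.003, 0]
}}

```text
clock: 39.65
position: [564.6, 8.1, 29.7]
ee_rot: [0.983, -0.178, 0.037, -0.014]
contact_force: [-0.3, -1.7, -0.9]
gripper_width: 39.1
```

```bash
python3 p2.py 559.5 6.5 23
```

```text
t 39.65 pos [564.6   8.1  29.7] yaw -20.6 tilt(z axis) [ 0.0769  0.0141 -0.9969] F [-0.3 -1.7 -0.9] w 39.1 j [ 0.31  0.45 -0.43  0.02 -0.61  0.89]
tool delta mm [-1.6  1.7  6.5]
pad xy [561.1   7.4]
```

{"name": "arm_command", "arguments": {
  "commands": [-0.001, 0.001, 0.002, 0, -0.001, 0.001, 0.001, 0, 0, 0, 0.001, 0, 0, 0, 0.001, 0, 0, 0, 0, 0]
}}

```text
clock: 40.15
position: [562.0, 6.9, 23.9]
ee_rot: [0.983, -0.178, 0.036, -0.014]
contact_force: [-0.1, 1.0, -0.9]
gripper_width: 38.4
```

```bash
python3 p2.py 559.5 6.5 22;python3 - <<'E'
from h import *
a=arm.get_image("scene")[150:270,260:390,::-1];b=arm.get_image("top")
cv2.imwrite("pics/s28.png",np.hstack([cv2.resize(x,None,fx=3,fy=3,interpolation=2) for x in (a,b[130:250,260:390,::-1])]))
E
```

```text
t 40.15 pos [562.    6.9  23.9] yaw -20.6 tilt(z axis) [ 0.0766  0.0139 -0.997 ] F [-0.1  1.  -0.9] w 38.4 j [ 0.31  0.45 -0.44  0.02 -0.6   0.89]
tool delta mm [ 0.7 -0.5  1.9]
pad xy [558.5   6.3]
```

View pics/s28.png

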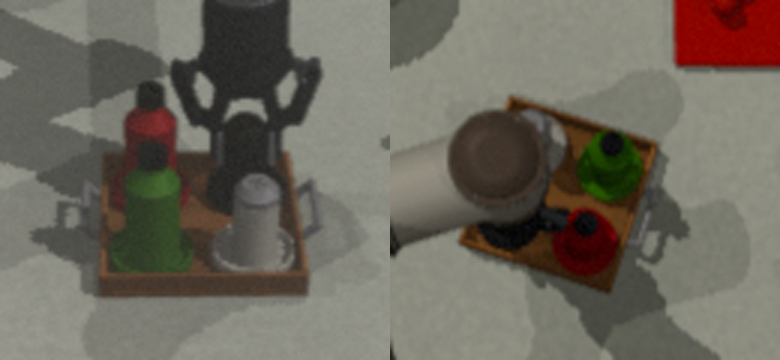

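{"name": "arm_command", "arguments": {
  "commands": [0, 0, 0.001, 0, 0, 0, 0.001, 0, 0, 0, 0, 0, 0, 0, 0, 0, 0, 0, 0, 0]
}}

```text
clock: 40.75
position: [562.6, 7.0, 22.2]
ee_rot: [0.983, -0.178, 0.037, -0.014]
contact_force: [-0.5, -0.1, -1.2]
gripper_width: 39.3
```

```bash
python3 p2.py 559.5 6.5 22
```

```text
t 40.75 pos [562.6   7.   22.2] yaw -20.6 tilt(z axis) [ 0.0777  0.0142 -0.9969] F [-0.5 -0.1 -1.2] w 39.3 j [ 0.31  0.46 -0.44  0.02 -0.59  0.89]
tool delta mm [ 0.3 -0.2  0.3]
pad xy [559.1   6.4]
```

{"name": "arm_command", "arguments": {
  "commands": [0, 0, 0.001, 0, 0, 0, 0.001, 0, 0, 0, 0, 0, 0, 0, 0, 0, 0, 0, 0, 0]
}}

```text
clock: 41.25
position: [563.0, 7.1, 22.4]
ee_rot: [0.983, -0.177, 0.038, -0.014]
contact_force: [-0.8, 0.1, -1.7]
gripper_width: 38.7
```

{"name": "arm_command", "arguments": {
  "commands": [0, 0, 0, 0, 0, 0, 0, 0, 0, 0, 0, 0, 0, 0, 0, 0, 0, 0, 0, 0],
  "jaw": 0.7
}}

```text
clock: 41.75
position: [563.8, 7.2, 22.4]
ee_rot: [0.983, -0.177, 0.038, -0.014]
contact_force: [0.5, -0.3, 0.1]
gripper_width: 59.7
```

{"name": "arm_command", "arguments": {
  "commands": [0, 0, -0.01, 0, 0, 0, -0.02, 0, 0, 0, -0.035, 0, 0, 0, -0.04, 0, 0, 0, -0.04, 0]
}}

```text
clock: 42.25
position: [548.1, 4.1, 167.7]
ee_rot: [0.984, -0.178, 0.032, -0.011]
contact_force: [1.5, 0.2, -0.7]
gripper_width: 59.5
```

{"name": "arm_command", "arguments": {
  "commands": [-0.01, -0.02, -0.03, 0, -0.01, -0.03, -0.02, 0, -0.01, -0.04, 0, 0, 0, -0.04, 0, 0, 0, -0.04, 0, 0]
}}

```text
clock: 42.75
position: [577.9, 174.7, 240.0]
ee_rot: [0.982, -0.181, 0.041, -0.017]
contact_force: [0.4, 0.2, 1.4]
gripper_width: 59.7
```

{"name": "arm_command", "arguments": {
  "commands": [-0.01, -0.04, 0, 0, -0.01, -0.04, 0, 0, -0.01, -0.03, 0, 0, 0, 0, 0, 0, 0, 0, 0, 0]
}}

```text
clock: 43.25
position: [588.9, 297.0, 247.1]
ee_rot: [0.983, -0.179, 0.043, -0.018]
contact_force: [-0.3, 0.2, -0.6]
gripper_width: 59.8
```

```bash
python3 p.py;python3 - <<'E'
from h import *
a=arm.get_image("scene");b=arm.get_image("top")
cv2.imwrite("pics/s29.png",np.hstack([cv2.resize(x[:,:,::-1],None,fx=3,fy=3,interpolation=2) for x in (a[150:270,260:390],b[130:250,260:390])]))
cv2.imwrite("pics/s29t.png",b[:,:,::-1]);cv2.imwrite("pics/s29s.png",a[:,:,::-1])
cv2.imwrite("pics/t29c.png",cv2.resize(b[150:230,280:360,::-1],None,fx=7,fy=7,interpolation=2))
for n in "salt_shaker pepper_shaker oil_bottle vinegar_bottle scouring_shaker soap_bottle cup_white cup_black cup_green cup_red".split():
  for c in("top","scene"):
    for r in arm.place_of(c,n)[:4]: print(n,c,round(r["confidence"],2),tow(c,r["centre"]).round(1))
E
```

```text
t 43.25 pos [588.9 297.  247.1] yaw -20.7 tilt(z axis) [ 0.091   0.021  -0.9956] F [-0.3  0.2 -0.6] w 59.8 j [ 0.73  0.37  0.06  0.05 -1.18  0.46]
salt_shaker top 0.6 [643.9 -21.7  10. ]
salt_shaker scene 0.8 [642.3 -20.2   8.7]
pepper_shaker top 0.56 [552.6   5.3  11. ]
pepper_shaker scene 0.72 [556.3   5.   14.1]
oil_bottle top 0.7 [ 4.526e+02  3.968e+02 -1.000e-01]
oil_bottle top 0.6 [ 618.5 -104.1   12. ]
oil_bottle scene 0.75 [ 617.  -101.9   11.6]
vinegar_bottle top 0.79 [ 403.  -512.5   -1.9]
vinegar_bottle top 0.62 [ 470.4 -453.5    2.4]
vinegar_bottle top 0.48 [528.5 -73.6  12.6]
vinegar_bottle scene 0.89 [ 409.5 -510.     2.5]
vinegar_bottle scene 0.71 [ 472.5 -450.3    6.1]
vinegar_bottle scene 0.52 [530.6 -82.5  11.4]
scouring_shaker top 0.78 [451.1 397.6  -1.4]
scouring_shaker scene 0.7 [ 621.7 -102.9   10. ]
scouring_shaker scene 0.67 [4.513e+02 4.017e+02 3.000e-01]
soap_bottle top 0.77 [586.  254.6   5. ]
soap_bottle scene 0.71 [583.3 257.3   1.8]
cup_white top 0.52 [641.6 -22.2   5.5]
cup_white scene 0.66 [644.2 -21.   10.6]
cup_black top 0.55 [561.    5.9   5.5]
cup_black top 0.55 [448.7 396.3  -1.4]
cup_black scene 0.54 [557.3   4.6  10.5]
cup_black scene 0.48 [588.3 258.3   1.5]
cup_green top 0.71 [ 617.  -108.1    4. ]
cup_green scene 0.67 [531.8 -84.1  10.6]
cup_green scene 0.5 [ 614.8 -103.5    5.7]
cup_red top 0.66 [530.2 -77.2   4.6]
cup_red top 0.28 [583.4 253.6   2.5]
cup_red scene 0.58 [535.4 -78.6   8.3]
```

View pics/s29.png

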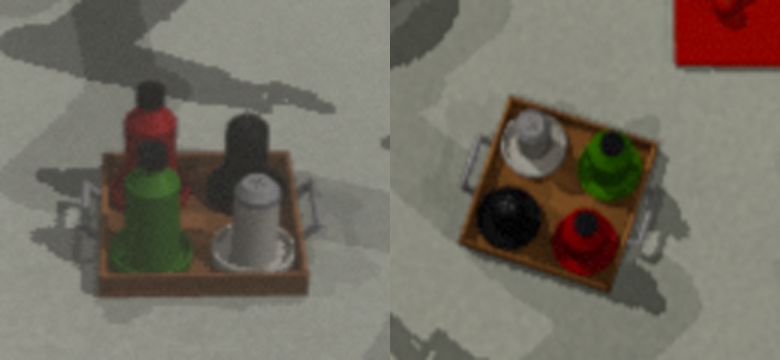

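View pics/t29c.png

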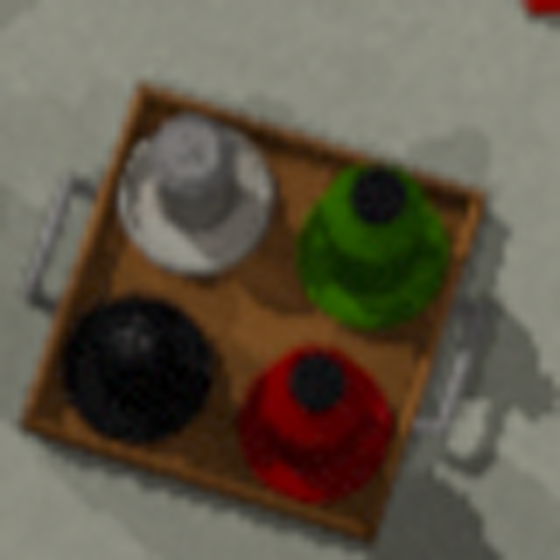

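View pics/s29s.png

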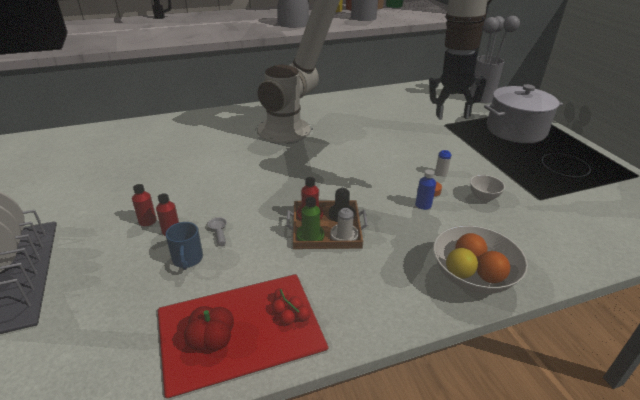

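```bash
python3 - <<'E'
from h import *
f=lambda u,v:((u+.5)/7-.5+280,(v+.5)/7-.5+150)
for n,u,v,z in [("vin",317,381,125),("oil",380,193,125),("salt cap",194,152,88),("pepper",134,330,88)]: print(n,ray("top",f(u,v),z).round(1))
for n,c,uv in [("oil",'scene',(260+152/3,150+144/3)),("vin",'scene',(260+151/3,150+86/3)),("pepper","scene",(260+246/3,150+118/3)),("salt","scene",(260+257/3,150+180/3))]:
    print(n,ray(c,uv,125 if n in("oil","vin") else 88).round(1))
E
```

```text
vin [529.5 -78.  125. ]
oil [ 615.9 -106.2  125. ]
salt cap [644.8 -21.4  88. ]
pepper [560.2   5.4  88. ]
oil [ 608.9 -100.9  125. ]
vin [525.1 -73.4 125. ]
pepper [549.5   9.6  88. ]
salt [638.8 -16.3  88. ]
```

The pictures show all four upright and centred to within a few millimetres. The gripper is clear and the blue pair has not moved, so I'm handing in.

```bash
python3 -c "
from bench import arm
print(arm.job_done())"
```

```text
the job is handed in; nothing more can be done
None
```

I set the salt in the white cup, the pepper in the black, the oil in the green and the nearest of the three red bottles (the vinegar) in the red. I handed the job in at about 44 s; `job_done` gives no verdict.

**Last checks:**
- **Position:** In the top camera, the visible tops of all four are within about 4 mm of their cup centres. Rough picks in the scene camera differ by up to about 11 mm, still inside the 16 mm limit. I took the top camera as the better view.
- **Upright and released:** All four stand upright in the pictures, and the gripper is empty and clear of everything.
- **Look-alikes:** The networks place the scouring shaker and the soap bottle within about 5 mm of where they started, which is about their accuracy.

**What disagreed or was less certain:**
- **Finger height:** The fingers showed about 20 mm higher in the pictures than the reported TCP and the stated finger swing put them. I set the grasp heights by the pictures and lowered each piece relative to its height when gripped.
- **Tool tilt:** The tool slowly tilted, up to about 0.1 rad. That added a lean of at most about 0.03 rad to any piece.
- **Touchdown:** The force reading showed clear contact for the vinegar bottle and partial contact for the oil bottle. It was unclear for the two shakers, so I released those at the computed floor height, to within about 1 mm.

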